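Turn up the sampling cups, load the kit drawer and shut it

TASK

The rinsed square steel sampling cups on the left of the table are wanted for the next honey round: stand every one of them mouth-up on the floor of the open kit drawer, turning over those that stand mouth-down. Once all the cups are in, push the drawer fully home until its catch holds it, with the cups still standing inside. Leave the honey jar, the label box and the spoon where they are.

Things in the scene. Friction and masses are not known exactly. Their poses are not given: they have to be found in the camera images.
- cup_a: square steel sampling cup, 44 x 44 x 60 mm tall, straight sides, 3 mm walls and bottom, open at one end, darker rim band; 110 g. Origin: its middle, 30 mm from either end; +z runs out through the mouth, x and y are square to its sides. Starts mouth-down on the table (+z points down). May be absent.
- cup_b: square steel sampling cup, 44 x 44 x 60 mm tall, straight sides, 3 mm walls and bottom, open at one end, darker rim band; 110 g. Origin: its middle, 30 mm from either end; +z runs out through the mouth, x and y are square to its sides. Starts mouth-down on the table (+z points down). May be absent.
- cup_c: square steel sampling cup, 44 x 44 x 60 mm tall, straight sides, 3 mm walls and bottom, open at one end, darker rim band; 110 g. Origin: its middle, 30 mm from either end; +z runs out through the mouth, x and y are square to its sides. Starts mouth-down on the table (+z points down). May be absent.
- cup_d: square steel sampling cup, 44 x 44 x 60 mm tall, straight sides, 3 mm walls and bottom, open at one end, darker rim band; 110 g. Origin: its middle, 30 mm from either end; +z runs out through the mouth, x and y are square to its sides. Starts mouth-up on the table. May be absent.
- unit: white benchtop kit-drawer unit, fixed to the table: a box 185 mm deep (x), 306 mm wide (y), 90 mm tall, with one drawer. Origin: on the table under the middle of its front opening; +x runs into the unit (the way the drawer shuts), y across it, z up. A raised wall ledge begins behind it and behind all the table at world x about 0.9: keep the wrist clear of it.
- drawer (a joint): how far the drawer is pulled out of the unit, m: 0 = fully home, 0.16 = fully out. Slides along the unit's x with about 1.5 N friction, stays where it is left; a spring catch resists with about 5 N more between 16 and 7 mm out, then pulls it home and holds it. Pushed at 0.05 m/s or less the cups stay standing.
- drawer_floor (a point): middle of the drawer's inside floor, on its upper face (14 mm above the table); axes of the unit, moves with the drawer. Inside: 147 mm (x) by 270 mm (y). Sides and back rise 30 mm above the floor; the front panel is 10 mm thick, 298 mm wide, its top 82 mm above the table.
- drawer_pull (a point): middle of the front edge of the lip pull on the drawer's front: a steel strip 120 mm long (y), 8 mm thick, sticking out 16 mm from the front panel, 64 mm above the table; axes of the unit. Push here or on the panel, towards +x of the unit.
- jar: bystander: open glass honey jar, 69 mm across, 88 mm tall, in front of the drawer at the right; origin at the centre of its underside
- labels: bystander: small printed cardboard label box, 54 x 78 x 28 mm, left of the cups; origin at the centre of its underside
- spoon: bystander: thin sampling spoon, 19 x 169 x 8 mm, left of the cups; origin at the middle of its underside
Not all that is in view belongs to the job. What is shaped like the cup_c but orange or yellow is not meant.

How it is judged:
By the outcome, as a careful person would: the job done as asked, in the order asked, and still so for the second after the job is handed in, with the robot touching nothing.
Of cup_a, cup_b, cup_c, cup_d only 3 to 4 are there at a start; the rules pass over those that are not, and their reading is None.
At some moment in a run one of cup_a, cup_b, cup_c, cup_d may be knocked a few centimetres aside while the robot is not near it.
It also fails if it takes over 210 s, if anything falls off the work surface, if the arm or the gripper's body presses on something with over 40 N, if the wrist force passes 120 N, or if a joint passes its speed limit or range.

ROBOT

A 6-joint arm with a two-finger parallel gripper is mounted at the origin on a cart in front of the work surface, level with it; the furniture and walls round the work are solid. World frame = base frame: x ahead of the robot, y to its left, z up, the work surface at z = 0. Lengths are in m, angles in rad, forces in N, time in s.
With the tool pointing down it reaches from about 0.375 to 0.9 m from the base axis. Payload 3.1 kg.
Tool frame: the origin (TCP) lies midway between the tips of the shut fingers; the grasp point (between the pads) lies robot.grip_depth behind it (robot.grip_depth is the distance from the TCP to the grasp point, in m); z points along the fingers, y is the line along which they close (so a half turn about z gives the same grasp; the last joint's range is limited). The gripper opens to 87 mm and grips with 3 to 60 N. Pads are 19 mm wide; open, the fingers measure 117 mm over their backs; the gripper's body (75 mm by 190 mm) begins 51 mm behind the grasp point.
Start: joints at [1.099, 0.527, 1.433, -0, 1.181, -0.178], TCP at [0.181, 0.598, 0.193] pointing down, gripper open.
Joint ranges: [-3.08, 3.08], [-0.75, 2.2], [0.22, 2.44], [-1.43, 4.57], [0, 2.65], [-2.85, 2.85]. Speed limits (rad/s): [2.79, 2.79, 3.14, 3.14, 3.14, 3.14].

INTERFACE

Orientations are given as a unit quaternion [x, y, z, w].
In Python, from rig import robot gives the robot as it stands.
- The arm moves only by the shell command python3 -m creep 'ROWS' [OPENING] [FORCE]. ROWS is a JSON object whose key "moves" holds a list of rows, 1 to 20 of them, each of 4 numbers: dx, dy, dz in m, then a turn about the tool's z in rad; each row shifts and turns the commanded pose from where the row before left it, along the tool's axes as they then stand; what a row does not reach is not made up. A row lasts 1/12 s, in which the tool goes at most 0.0417 m and 0.125 rad, less where a joint would pass 70% of its speed; a pose out of reach is approached as far as the arm can. OPENING is the finger opening in m, set as the command begins (- or left out keeps the last). The fingers move at their own pace and stop on an object; FORCE is the grip in N (left out, the last holds). Time passes only in rows, so rows that do not move let the fingers close. It prints the time, the measured TCP pose, the force, the opening and the grip force at its end. Input that does not fit is refused with a message, and nothing moves.
- robot.get_obs(): the state, without advancing time (a new reading comes with each control period).
- robot.camera(name): name is "scene" or "top" or "wrist"; returns a dict with "img" (420x560x3 uint8, red, green, blue), "fx", "fy", "cx", "cy" (pixels), "k1" (the pictures are not rectified: a ray, as slopes to the right and down, at radius r is drawn at 1 + k1 r^2 times it, then the intrinsics apply), "xyz" and "attitude" of the camera in the world. Camera axes: x right, y down, z forward; pixel columns grow to the right and rows downward; lengths in m; the calibration is good to about 2 mm. A picture is of the moment at which its call begins. There is no depth.
- robot.hand_in(): hands the job in; it is judged then, once.
The state is a dict: "time": time; "q": joint angles; "joint_velocities": joint speeds; "joint_torque": joint torques, N m; "position": TCP position; "tool_rot": TCP orientation; "ft_force": force on the tool from outside, world axes, zero at the start; "moment": the same for the moment, N m; "grip_width": finger opening in m; "grip_force": force on a finger pad.
Only numpy, scipy, OpenCV 4.12 (cv2) and the standard library are available. Lean on these libraries where they do the work, as an engineer would, in place of code of your own. Each camera call takes 0.05 s, during which the arm holds its last target. There are 200 camera calls.

## Working session

There is one attempt and no reset: what is moved stays moved. The work goes in short steps, Python scripts to look and compute and a shell command to move; the robot and the scene stay as the last step left them, time stands still between calls to the robot, and variables do not carry over. Pictures are saved under pics/ and viewed, at most 14 in all, crops included, and the job is handed in when it is done.

```bash
mkdir -p pics; ls
cat > h.py <<'E'
import numpy as np,cv2
from scipy.spatial.transform import Rotation as R
from rig import robot
def cam(n):
    c=robot.camera(n); return c
def rot(a):
    a=np.asarray(a,float); return R.from_quat(a).as_matrix() if a.size==4 else a.reshape(3,3)
def ray(c,u,v):
    x=(u-c["cx"])/c["fx"]; y=(v-c["cy"])/c["fy"]; r=np.hypot(x,y); s=r
    for _ in range(30): s=r/(1+c["k1"]*s*s)
    k=s/r if r>0 else 1
    return np.array(c["xyz"]),rot(c["attitude"])@np.array([x*k,y*k,1])
def onz(c,u,v,z):
    o,d=ray(c,u,v); return o+d*(z-o[2])/d[2]
def proj(c,p):
    q=rot(c["attitude"]).T@(np.array(p)-np.array(c["xyz"])); x,y=q[:2]/q[2]; s=1+c["k1"]*(x*x+y*y)
    return np.array([c["cx"]+c["fx"]*x*s,c["cy"]+c["fy"]*y*s])
def save(n,img): cv2.imwrite("pics/"+n,img[:,:,::-1])
E
python3 - <<'E'
from h import *
import pickle
for n in("top","scene"):
    c=cam(n); save(n+"0.png",c["img"]); pickle.dump(c,open(n+"0.pkl","wb"))
    print(n,{k:v for k,v in c.items() if k!="img"})
o=robot.get_obs(); print(o["position"],o["tool_rot"],robot.grip_depth,o["time"])
E
```

```text
pics
top {'fx': 421.89798972484647, 'fy': 421.89798972484647, 'cx': 275.91972342823857, 'cy': 208.2940189728944, 'k1': 0.013247423750774905, 'xyz': array([0.47714985, 0.17393496, 1.2390189 ]), 'attitude': array([-0.70314016,  0.70944229, -0.03352212,  0.03408534])}
scene {'fx': 536.7684812966572, 'fy': 536.7684812966572, 'cx': 267.26311384400793, 'cy': 214.4016392404199, 'k1': -0.21110932807663568, 'xyz': array([-0.22780378, -0.42250581,  1.32686066]), 'attitude': array([ 0.83712906, -0.43094889,  0.15658339, -0.29829453])}
[0.18062319 0.59757233 0.19216763] [ 1.46357825e-01  9.89231231e-01 -9.32650837e-04 -2.97254419e-04] 0.0187 0.1
```

View pics/top0.png

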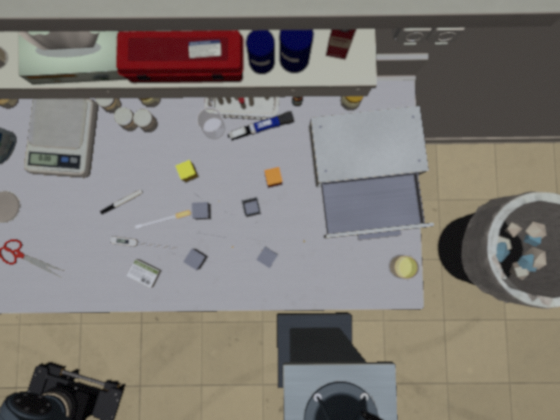

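View pics/scene0.png

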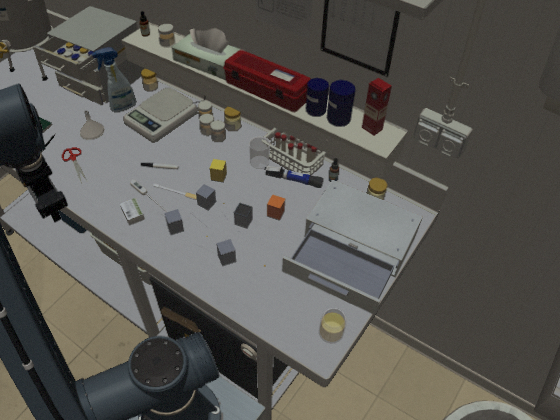

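The top view shows grey cups at (201,211), (251,207; it has a dark interior, so probably mouth-up), (195,259) and (267,257). Lookalikes to leave are orange at (273,177) and yellow at (186,171). The jar is at (405,266), the labels at (143,273), the spoon near (162,217) and the drawer at (372,203). In the scene view the cups are at (206,196), (243,215), (174,221) and (226,252). I'll check the choice in one close crop.

Run:
```python
from h import *
import pickle
t=pickle.load(open("top0.pkl","rb"));s=pickle.load(open("scene0.pkl","rb"))
a=cv2.resize(t["img"][150:290,90:300],None,fx=3.5,fy=3.5,interpolation=cv2.INTER_CUBIC)
a=cv2.resize(t["img"][150:290,110:300],(400,295),interpolation=cv2.INTER_CUBIC)
b=cv2.resize(s["img"][150:290,110:300],(400,295),interpolation=cv2.INTER_CUBIC)
d=cv2.resize(t["img"][100:245,300:440],(400,305),interpolation=cv2.INTER_CUBIC)[:295]
e=cv2.resize(s["img"][170:345,270:450],(400,305),interpolation=cv2.INTER_CUBIC)[:295]
save("crop0.png",np.vstack([np.hstack([a,b]),np.hstack([d,e])]))
# cups top-face contours in top image
hsv=cv2.cvtColor(t["img"],cv2.COLOR_RGB2HSV)
for u,v in [(201,211),(251,207),(195,259),(267,257),(230,235)]: print(u,v,hsv[v,u],t["img"][v,u])
```

```text
201 211 [113  35 133] [115 119 133]
251 207 [115  35 133] [115 118 133]
195 259 [113  35 133] [115 119 133]
267 257 [113  35 132] [114 118 132]
230 235 [113  12 164] [156 158 164]
```

View pics/crop0.png

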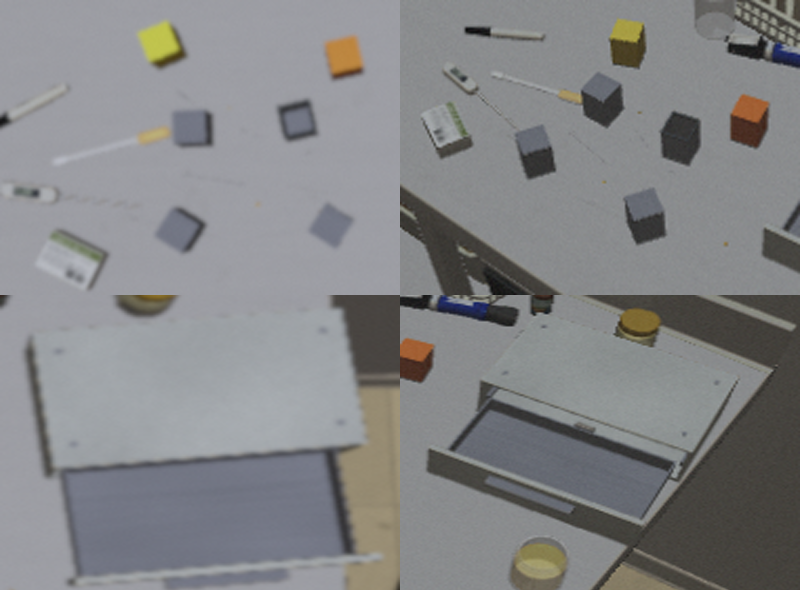

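All four cups are there: cup_d at (251,207) is mouth-up, and the ones at (201,211), (195,259) and (267,257) are mouth-down. Orange and yellow are excluded. Next I measure the cups and the unit.

```bash
cat >> h.py <<'E'
def cups(c,pts):
    """grey closed tops: centroid on z; returns list of (xyz, yaw deg mod 90, sides mm)"""
    img=cv2.resize(c["img"],None,fx=4,fy=4,interpolation=cv2.INTER_CUBIC); h=cv2.cvtColor(img,cv2.COLOR_RGB2HSV)
    out=[]
    for (u,v,kind) in pts:
        m=((h[...,1]>23)&(h[...,2]>105)) if kind=="top" else (h[...,2]<146)
        m=m.astype(np.uint8); w=np.zeros_like(m); w[4*(v-16):4*(v+16),4*(u-16):4*(u+16)]=1; m*=w
        cs,_=cv2.findContours(m,cv2.RETR_EXTERNAL,cv2.CHAIN_APPROX_NONE); k=max(cs,key=cv2.contourArea)
        b=cv2.boxPoints(cv2.minAreaRect(k)); P=np.array([onz(c,(x-1.5)/4,(y-1.5)/4,.06) for x,y in b])
        e=P[1]-P[0]; f=P[2]-P[1]
        out.append((P.mean(0).round(4),round(np.degrees(np.arctan2(e[1],e[0]))%90,1),(1000*np.linalg.norm(e[:2])).round(),(1000*np.linalg.norm(f[:2])).round()))
    return out
E
python3 - <<'E'
from h import *
import pickle
t=pickle.load(open("top0.pkl","rb"));s=pickle.load(open("scene0.pkl","rb"))
for r in cups(t,[(201,211,"top"),(195,259,"top"),(267,257,"top"),(251,207,"d")]): print(r)
# unit lid/drawer corners from crop (top crop origin 300,100 scale 400/140,305/145)
f=lambda x,y:(300+x*140/400,100+(y-295)*145/305)
for n,(x,y),z in [("lid FL",(52,466),.09),("lid BL",(33,340),.09),("lid FR",(362,442),.09),("lid BR",(345,312),.09),("panel L",(72,580),.082),("panel R",(380,557),.082),("pull L",(165,580),.068),("pull R",(288,572),.068),("floor FL",(78,574),.014),("floor FR",(348,560),.014)]:
    u,v=f(x,y); print(n,(round(u,1),round(v,1)),onz(t,u,v,z).round(4))
print("jar",onz(t,405,267,.088),"labels",onz(t,143,273,.028),"spoon",onz(t,190,214,.0),onz(t,136,226,0))
print("orange",onz(t,273,177,.06),"yellow",onz(t,186,171,.06))
E
```

```text
(array([0.5881, 0.3886, 0.06  ]), np.float64(2.3), np.float64(43.0), np.float64(43.0))
(array([0.4514, 0.4037, 0.06  ]), np.float64(56.5), np.float64(43.0), np.float64(44.0))
(array([0.4554, 0.2011, 0.06  ]), np.float64(57.5), np.float64(43.0), np.float64(43.0))
(array([0.5951, 0.2448, 0.06  ]), np.float64(12.8), np.float64(50.0), np.float64(55.0))
lid FL (318.2, 181.3) [0.661  0.0573 0.09  ]
lid BL (311.6, 121.4) [0.83   0.0728 0.09  ]
lid FR (426.7, 169.9) [ 0.6899 -0.2418  0.09  ]
lid BR (420.8, 108.1) [ 0.8648 -0.2325  0.09  ]
panel L (325.2, 235.5) [0.5122 0.0402 0.082 ]
panel R (433.0, 224.6) [ 0.5396 -0.2554  0.082 ]
pull L (357.8, 235.5) [ 0.5118 -0.0515  0.068 ]
pull R (400.8, 231.7) [ 0.5213 -0.1709  0.068 ]
floor FL (327.3, 232.6) [0.5224 0.026  0.014 ]
floor FR (421.8, 226.0) [ 0.5394 -0.2481  0.014 ]
jar [ 0.42524612 -0.17268303  0.088     ] labels [0.41223494 0.55327398 0.028     ] spoon [0.58141459 0.42761541 0.        ] [0.54750505 0.58554832 0.        ]
orange [0.67922406 0.18183942 0.06      ] yellow [0.69858209 0.42790804 0.06      ]
```

```bash
cat >> h.py <<'E'
U=np.radians(5.3); ux=np.array([np.cos(U),np.sin(U)]); uy=np.array([-np.sin(U),np.cos(U)]); U0=np.array([.6755,-.092])
def unit(x,y): return U0+x*ux+y*uy
def plan(x,y,z,yaw=None,mod=90):
    """delta to TCP target in present tool axes; yaw (deg) = wanted direction of the finger line, mod 90/180/360"""
    o=robot.get_obs(); M=rot(o["tool_rot"]); p=np.array(o["position"])
    d=M.T@(np.array([x,y,z])-p); a=np.degrees(np.arctan2(M[1,1],M[0,1]))
    print("t",round(o["time"],2),"pos",p.round(4),"fingeryaw",a.round(1),"toolx",M[:,0].round(3),"q6",o["q"][5].round(2),"w",round(o["grip_width"],4))
    print("tool delta first",d.round(4))
    if yaw is not None:
        t=-((yaw-a+mod/2)%mod-mod/2); print("turn",np.radians(t).round(3)); Rz=R.from_euler("z",t,degrees=True).as_matrix(); print("delta after turn",(Rz.T@d).round(4))
E
python3 - <<'E'
from h import *
import pickle
t=pickle.load(open("top0.pkl","rb"))
img=t["img"];g=img.max(2).astype(int)
h=cv2.cvtColor(img,cv2.COLOR_RGB2HSV)
w=h[190:224,235:268]; m=(w[...,1]>23)&(w[...,2]>105); v,u=np.nonzero(m)
n,l,st,ce=cv2.connectedComponentsWithStats(m.astype(np.uint8)); i=1+st[1:,4].argmax(); u,v=ce[i]+[235,190]
print("d floor",onz(t,u,v,.003),st[i,4]); m=w[...,2]<105; v,u=np.nonzero(m); print("dark centre",onz(t,u.min()/2+u.max()/2+235,v.min()/2+v.max()/2+190,.06))
plan(.5951,.2448,.12,12.8)
E
```

```text
d floor [0.59999934 0.24707131 0.003     ] 122
dark centre [0.5945604  0.24572341 0.06      ]
t 0.1 pos [0.1806 0.5976 0.1922] fingeryaw 73.2 toolx [-0.957  0.29   0.   ] q6 -0.18 w 0.0867
tool delta first [-0.4989 -0.2175  0.0724]
turn -0.517
delta after turn [-0.3261 -0.4357  0.0724]
```

```bash
python3 -m creep '{"moves":[[-0.0334,-0.0144,0,0],[-0.0334,-0.0144,0,0],[-0.0334,-0.0144,0,0],[-0.0334,-0.0144,0,0],[-0.0334,-0.0144,0,0],[-0.0334,-0.0144,0,0],[-0.0334,-0.0144,0,0],[-0.0334,-0.0144,0,0],[-0.0334,-0.0144,0,0],[-0.0334,-0.0144,0,0],[-0.0334,-0.0144,0,0],[-0.0334,-0.0144,0,0],[-0.0334,-0.0144,0,0],[-0.0334,-0.0144,0,0],[-0.0334,-0.0144,0,0],[0,0,0,0.117],[0,0,0,0.117],[0,0,0,0.117],[0,0,0,0.117],[0,0,0,0.117]]}' 0.07
python3 -m creep '{"moves":[[0,0,0,0.117],[0,0,0,0.117],[0,0,0,0.117],[0,0,0,0.117],[0,0,0,0]]}'
python3 - <<'E'
from h import *
plan(.597,.246,.026,12.8)
c=cam("wrist"); save("w1.png",c["img"])
E
```

```text
time: 1.77
position: [0.5976, 0.246, 0.1923]
tool_rot: [0.428, 0.904, -0.0, -0.001]
ft_force: [-0.8, 0.3, -0.1]
grip_width: 0.0702
grip_force: 0.0
time: 2.18
position: [0.5975, 0.2463, 0.1925]
tool_rot: [0.624, 0.781, -0.0, -0.0]
ft_force: [0.6, -0.3, 1.0]
grip_width: 0.0701
grip_force: 0.0
t 2.18 pos [0.5975 0.2463 0.1925] fingeryaw 12.7 toolx [-0.22   0.975  0.   ] q6 -0.0 w 0.0701
tool delta first [-0.0002 -0.0004  0.1665]
turn -0.001
delta after turn [-0.0002 -0.0004  0.1665]
```

View pics/w1.png

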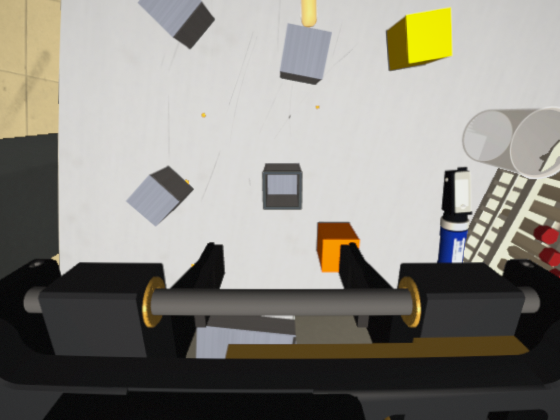

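The wrist view shows cup_d mouth-up at (282,185), aligned with the fingers and centred between them. The orange block at (338,247) is clear of the fingers. I go down and grip.

```bash
python3 -m creep '{"moves":[[0,0,0.0333,0],[0,0,0.0333,0],[0,0,0.0333,0],[0,0,0.0333,0],[0,0,0.0333,0],[0,0,0,0]]}'
python3 -m creep '{"moves":[[0,0,0,0],[0,0,0,0],[0,0,0,0],[0,0,0,0],[0,0,0,0],[0,0,0,0]]}' 0.03 25
python3 -m creep '{"moves":[[0,0,-0.03,0],[0,0,-0.03,0],[0,0,-0.03,0],[0,0,-0.03,0],[0,0,0,0]]}'
python3 - <<'E'
from h import *
plan(*unit(-.066,-.09),.15,5.3,180)
E
```

```text
time: 2.73
position: [0.592, 0.2448, 0.0194]
tool_rot: [0.623, 0.783, -0.006, -0.005]
ft_force: [-0.7, -0.1, -0.8]
grip_width: 0.0703
grip_force: 0.0
time: 3.23
position: [0.599, 0.2467, 0.0286]
tool_rot: [0.624, 0.782, 0.001, 0.001]
ft_force: [-0.9, 0.6, 5.9]
grip_width: 0.0434
grip_force: 25.0
time: 3.65
position: [0.6025, 0.2476, 0.154]
tool_rot: [0.624, 0.782, 0.005, 0.004]
ft_force: [0.8, -1.2, 0.4]
grip_width: 0.0431
grip_force: 25.0
t 3.65 pos [0.6025 0.2476 0.154 ] fingeryaw 12.9 toolx [-0.222  0.975  0.   ] q6 -0.01 w 0.0431
tool delta first [-0.4279 -0.0817  0.0028]
turn 0.132
delta after turn [-0.4349 -0.0247  0.0028]
```

```bash
python3 -m creep '{"moves":[[0,0,0,0.066],[0,0,0,0.066],[-0.02,-0.0019,0,0],[-0.0362,-0.0019,0,0],[-0.0362,-0.0019,0,0],[-0.0362,-0.0019,0,0],[-0.0362,-0.0019,0,0],[-0.0362,-0.0019,0,0],[-0.0362,-0.0019,0,0],[-0.0362,-0.0019,0,0],[-0.0362,-0.0019,0,0],[-0.0362,-0.0019,0,0],[-0.0362,-0.0019,0,0],[-0.0362,-0.0019,0,0],[-0.016,-0.0019,0,0],[0,0,0,0],[0,0,0,0],[0,0,0,0]]}'
python3 - <<'E'
from h import *
plan(*unit(-.066,-.09),.045,5.3,180)
c=cam("top"); save("t1.png",cv2.resize(c["img"][90:290,290:450],(640,800))[:600] if 0 else cv2.resize(c["img"][100:250,300:440],(560,600),interpolation=cv2.INTER_CUBIC))
E
```

```text
time: 5.15
position: [0.6125, -0.1866, 0.1461]
tool_rot: [0.674, 0.739, 0.0, -0.001]
ft_force: [-0.9, -0.2, -0.7]
grip_width: 0.0428
grip_force: 25.0
t 5.15 pos [ 0.6125 -0.1866  0.1461] fingeryaw 5.3 toolx [-0.092  0.996  0.002] q6 -0.56 w 0.0428
tool delta first [-0.0018  0.0056  0.1011]
turn 0.0
delta after turn [-0.0018  0.0056  0.1011]
```

View pics/t1.png

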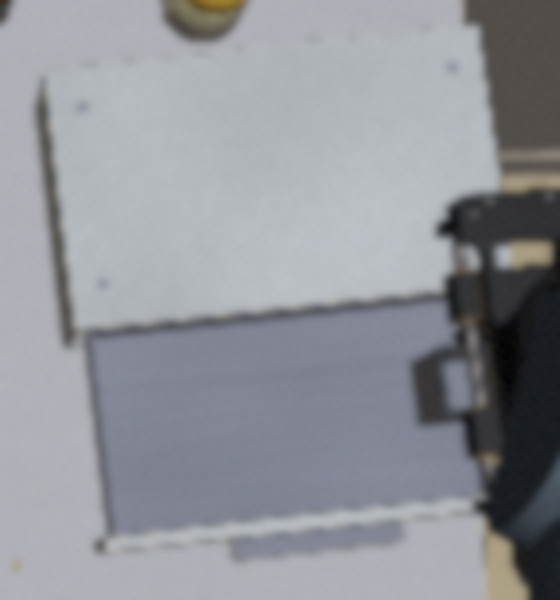

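The crop shows the held cup over the drawer's right part at crop (440,385), clear of the lid edge and the panel. I lower it.

```bash
python3 -m creep '{"moves":[[-0.001,0.005,0.02,0],[0,0,0.025,0],[0,0,0.02,0],[0,0,0.015,0],[0,0,0.01,0],[0,0,0.006,0],[0,0,0,0],[0,0,0,0]]}'
python3 -m creep '{"moves":[[0,0,0.003,0],[0,0,0.003,0],[0,0,0.002,0],[0,0,0,0],[0,0,0,0]]}'
python3 -c "
from h import *
plan(*unit(-.066,-.09),.0426,5.3,180)"
```

```text
time: 5.87
position: [0.6187, -0.1883, 0.051]
tool_rot: [0.674, 0.739, 0.0, 0.0]
ft_force: [0.3, 0.1, -0.8]
grip_width: 0.0426
grip_force: 25.0
time: 6.28
position: [0.6185, -0.189, 0.0428]
tool_rot: [0.674, 0.739, 0.0, 0.0]
ft_force: [1.3, 0.9, -1.5]
grip_width: 0.0429
grip_force: 25.0
t 6.28 pos [ 0.6185 -0.189   0.0428] fingeryaw 5.3 toolx [-0.092  0.996 -0.   ] q6 -0.56 w 0.0429
tool delta first [ 0.0013 -0.0003  0.0002]
turn -0.001
delta after turn [ 0.0013 -0.0003  0.0002]
```

```bash
python3 -m creep '{"moves":[[0,0,0.001,0],[0,0,0.001,0],[0,0,0,0],[0,0,0,0]]}'
python3 -m creep '{"moves":[[0,0,0,0],[0,0,0,0],[0,0,0,0],[0,0,0,0]]}' 0.065
python3 -m creep '{"moves":[[0,0,-0.01,0],[0,0,-0.025,0],[0,0,-0.035,0],[0,0,-0.035,0],[0.0,0,-0.02,0],[0.03,0,0,0],[0.038,0,0,0],[0.038,0,0,0],[0.038,0,0,0],[0.038,0,0,0],[0.038,0,0,0],[0.038,0,0,0],[0.038,0,0,0],[0.038,0,0,0],[0.02,0,0,0],[0,0,0,0]]}'
python3 - <<'E'
from h import *
c=cam("top")
for r in cups(c,[(201,211,"top"),(195,259,"top"),(267,257,"top")]): print(r)
d=cv2.resize(c["img"][150:290,90:440],(800,320),interpolation=cv2.INTER_CUBIC); save("t2.png",d)
plan(.4554,.2011,.15,57.5)
E
```

```text
time: 6.62
position: [0.6194, -0.1891, 0.0425]
tool_rot: [0.674, 0.739, 0.001, 0.001]
ft_force: [-1.3, 1.8, 7.4]
grip_width: 0.0433
grip_force: 25.0
time: 6.95
position: [0.6181, -0.1888, 0.0403]
tool_rot: [0.674, 0.739, -0.0, -0.0]
ft_force: [0.2, 0.4, -1.4]
grip_width: 0.0605
grip_force: 0.0
time: 8.28
position: [0.5847, 0.1684, 0.1662]
tool_rot: [0.672, 0.741, 0.001, -0.001]
ft_force: [-0.8, -0.2, -0.4]
grip_width: 0.0648
grip_force: 0.0
(array([0.5876, 0.3884, 0.06  ]), np.float64(2.6), np.float64(44.0), np.float64(44.0))
(array([0.4515, 0.4035, 0.06  ]), np.float64(57.8), np.float64(44.0), np.float64(44.0))
(array([0.4574, 0.2302, 0.06  ]), np.float64(4.7), np.float64(24.0), np.float64(88.0))
t 8.33 pos [0.5852 0.166  0.1661] fingeryaw 5.5 toolx [-0.096  0.995 -0.   ] q6 -0.0 w 0.0652
tool delta first [ 0.0474 -0.1258  0.016 ]
turn 0.663
delta after turn [-0.0401 -0.1284  0.016 ]
```

View pics/t2.png

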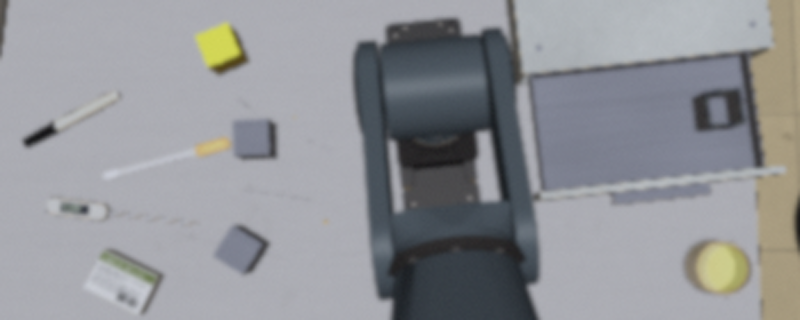

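cup_d stands mouth-up in the drawer at crop (718,110), and two mouth-down cups at (253,138) and (240,248) have not moved. The third is hidden under the arm, so I approach it and check with the wrist camera.

```bash
python3 -m creep '{"moves":[[0,0,0,0.11],[0,0,0,0.11],[0,0,0,0.11],[0,0,0,0.11],[0,0,0,0.11],[0,0,0,0.11],[-0.007,-0.02,0,0],[-0.0102,-0.0325,0,0],[-0.0102,-0.0325,0,0],[-0.0087,-0.0284,0,0],[-0.005,-0.015,0,0],[0,0,0,0],[0,0,0,0],[0,0,0,0]]}' 0.07
python3 - <<'E'
from h import *
plan(.4554,.2011,.0205,57.5)
c=cam("wrist"); save("w2.png",c["img"]); print(proj(c,[.4554,.2011,.06]),proj(c,[.4554,.2011,.0]))
print([proj(c,robot.get_obs()["position"]*np.array([1,1,0])+[0,0,z]).round() for z in (0,.06)])
E
```

```text
time: 9.5
position: [0.4578, 0.1974, 0.1662]
tool_rot: [0.877, 0.48, 0.001, 0.001]
ft_force: [-0.2, 0.3, -0.3]
grip_width: 0.0698
grip_force: 0.0
t 9.5 pos [0.4578 0.1974 0.1662] fingeryaw -32.6 toolx [0.539 0.842 0.002] q6 0.75 w 0.0698
tool delta first [ 0.0016 -0.0044  0.1457]
turn -0.002
delta after turn [ 0.0016 -0.0044  0.1457]
[276.80410542 197.17274539] [277.36383623 183.94995591]
[array([281., 185.]), array([281., 199.])]
```

View pics/w2.png

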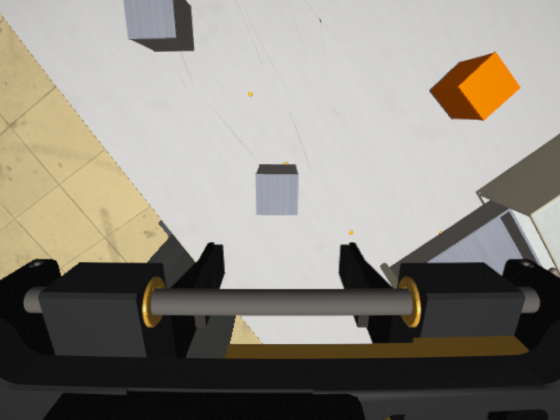

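The cup top is at (277,194), against a predicted (277,197), so it hasn't been knocked. I go down and grip.

```bash
python3 -m creep '{"moves":[[0.004,-0.004,0.02,0],[0,0,0.03,0],[0,0,0.03,0],[0,0,0.03,0],[0,0,0.02,0],[0,0,0.01,0],[0,0,0.006,0],[0,0,0,0],[0,0,0,0],[0,0,0,0]]}'
python3 -m creep '{"moves":[[0,0,0,0],[0,0,0,0],[0,0,0,0],[0,0,0,0],[0,0,0,0]]}' 0.03 20
python3 -m creep '{"moves":[[0,0,-0.015,0],[0,0,-0.03,0],[0,0,-0.03,0],[0,0,-0.03,0],[0,0,-0.02,0],[0,0,0,0],[0,0,0,0]]}'
python3 - <<'E'
from h import *
plan(*unit(.055,.25),.15,5.3,180)
E
```

```text
time: 10.38
position: [0.4555, 0.2038, 0.0206]
tool_rot: [0.877, 0.481, 0.001, 0.0]
ft_force: [-0.4, -0.2, 0.0]
grip_width: 0.0699
grip_force: 0.0
time: 10.8
position: [0.4545, 0.2038, 0.0199]
tool_rot: [0.877, 0.481, 0.0, 0.0]
ft_force: [-0.3, -0.7, 1.2]
grip_width: 0.0448
grip_force: 0.3
time: 11.38
position: [0.4547, 0.2038, 0.1455]
tool_rot: [0.877, 0.481, 0.001, 0.0]
ft_force: [0.3, -0.4, -2.0]
grip_width: 0.0439
grip_force: 20.0
t 11.38 pos [0.4547 0.2038 0.1455] fingeryaw -32.5 toolx [0.538 0.843 0.002] q6 0.76 w 0.0439
tool delta first [ 0.1006  0.2353 -0.0039]
turn -0.66
delta after turn [-0.0649  0.2475 -0.0039]
```

```bash
python3 -m creep '{"moves":[[0,0,0,-0.11],[0,0,0,-0.11],[0,0,0,-0.11],[0,0,0,-0.11],[0,0,0,-0.11],[0,0,0,-0.11],[-0.008,0.02,0,0],[-0.0138,0.0325,0,0],[-0.0138,0.0325,0,0],[-0.0138,0.0325,0,0],[-0.0138,0.0325,0,0],[-0.0138,0.0325,0,0],[-0.0138,0.0325,0,0],[-0.0138,0.0325,0,0],[0,0,0,0],[0,0,0,0],[0,0,0,0]]}'
python3 - <<'E'
from h import *
plan(*unit(.055,.205),.10,5.3,180)
c=cam("scene"); save("s3.png",cv2.resize(c["img"][150:290,200:400],(800,560),interpolation=cv2.INTER_CUBIC))
E
```

```text
time: 12.8
position: [0.708, 0.1222, 0.1415]
tool_rot: [0.674, 0.739, -0.002, -0.002]
ft_force: [-0.8, -0.6, -0.8]
grip_width: 0.0434
grip_force: 20.0
t 12.8 pos [0.708  0.1222 0.1415] fingeryaw 5.3 toolx [-0.092  0.996  0.001] q6 -0.08 w 0.0434
tool delta first [-0.0053  0.0031  0.0415]
turn -0.001
delta after turn [-0.0053  0.0031  0.0415]
```

View pics/s3.png

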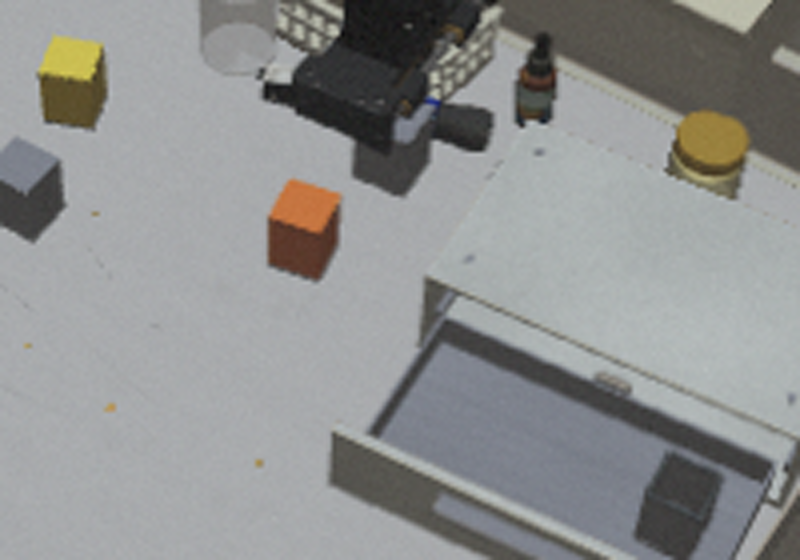

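The cup is held over the table at crop (393,165), left of the unit, and cup_d stands mouth-up in the drawer at (680,500). Flip phase 1 pushes the cup's lower end against the unit's left top edge.

```bash
python3 -m creep '{"moves":[[-0.004,0.003,0.01,0],[0,0,0.015,0],[0,0,0.012,0],[0,0,0.005,0],[-0.01,0,0,0],[-0.008,0,0,0],[0,0,0,0],[0,0,0,0]]}' - 8
python3 -m creep '{"moves":[[-0.006,0,0,0],[-0.006,0,0,0],[-0.006,0,0,0],[-0.006,0,0,0],[-0.006,0,0,0],[-0.006,0,0,0],[0,0,0,0]]}'
python3 -c "
from h import *
plan(*unit(.055,.123),.10,5.3,180)"
```

```text
time: 13.52
position: [0.7162, 0.0995, 0.1036]
tool_rot: [0.674, 0.738, 0.001, 0.001]
ft_force: [-0.4, 0.4, -0.4]
grip_width: 0.044
grip_force: 8.0
time: 14.1
position: [0.719, 0.0631, 0.1029]
tool_rot: [0.674, 0.738, -0.0, 0.0]
ft_force: [-0.4, 0.4, -1.0]
grip_width: 0.0439
grip_force: 8.0
t 14.1 pos [0.719  0.0631 0.1029] fingeryaw 5.2 toolx [-0.091  0.996 -0.001] q6 -0.16 w 0.0439
tool delta first [-0.0275 -0.0026  0.0029]
turn -0.002
delta after turn [-0.0274 -0.0027  0.0029]
```

Run:
```python
from h import *
c=cam("scene"); save("s4.png",cv2.resize(c["img"][160:240,270:390],(780,520),interpolation=cv2.INTER_CUBIC))
```

```text
(no output)
```

View pics/s4.png

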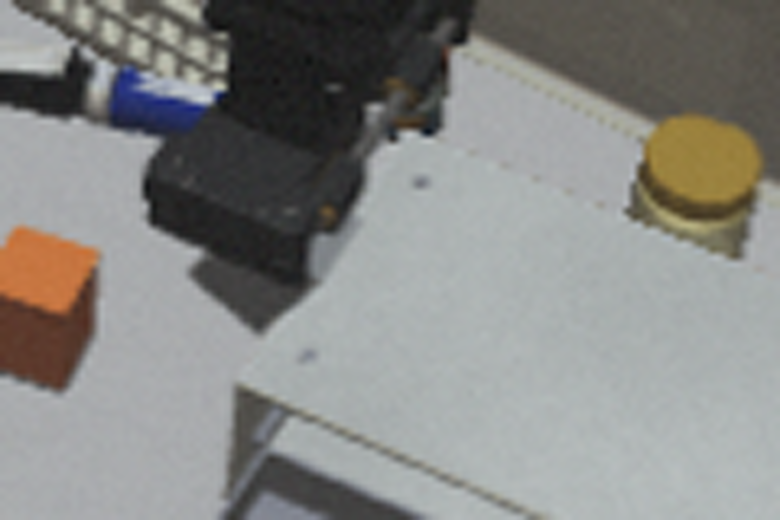

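The crop shows the cup tilting: its mouth end trails left and down at (230,300), with the lid edge under it. The flip works, so I continue to horizontal.

```bash
python3 -m creep '{"moves":[[-0.006,0,0,0],[-0.006,0,0,0],[-0.006,0,0,0],[-0.006,0,0,0],[-0.006,0,0,0],[0,0,0.002,0],[0,0,0.002,0],[0,0,0.002,0],[0,0,0.002,0],[0,0,0,0],[0,0,0,0]]}'
python3 -m creep '{"moves":[[0,0,0,0],[0,0,-0.01,0],[0,0,-0.02,0],[0,0,-0.02,0],[0,0,-0.01,0],[0,0,0,0]]}' - 20
python3 - <<'E'
from h import *
plan(*unit(.055,.180),.13,185.3,360)
c=cam("scene"); save("s5.png",cv2.resize(c["img"][140:220,280:400],(780,520),interpolation=cv2.INTER_CUBIC))
E
```

```text
time: 15.07
position: [0.7215, 0.0351, 0.0944]
tool_rot: [0.674, 0.739, 0.0, 0.0]
ft_force: [-0.0, 0.4, -0.2]
grip_width: 0.0443
grip_force: 8.0
time: 15.57
position: [0.7234, 0.0347, 0.1582]
tool_rot: [0.674, 0.739, 0.002, 0.003]
ft_force: [-0.2, -0.1, -0.4]
grip_width: 0.0441
grip_force: 20.0
t 15.57 pos [0.7234 0.0347 0.1582] fingeryaw 5.3 toolx [-0.092  0.996 -0.001] q6 -0.2 w 0.0441
tool delta first [ 0.0583 -0.0046  0.0281]
turn 3.141
delta after turn [-0.0583  0.0045  0.0281]
```

View pics/s5.png

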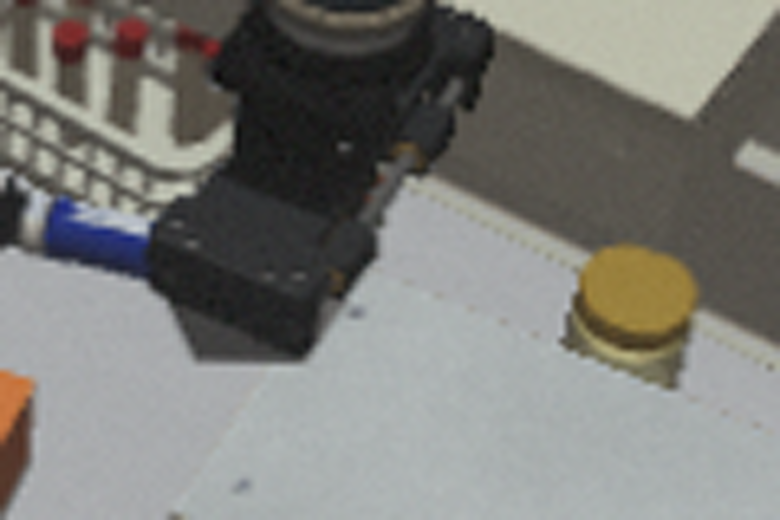

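The gripper hides most of the cup; its visible lower edge runs from crop (200,360) to (305,360). I compare that with the corner pixels expected for several tilts.

Run:
```python
from h import *
c=cam("scene"); o=robot.get_obs(); M=rot(o["tool_rot"]); g=np.array(o["position"])-robot.grip_depth*M[:,2]
for th in (0,30,60,75,90):
    t=np.radians(th); m=np.cos(t)*M[:,2]+np.sin(t)*M[:,0]; n=np.cross(m,M[:,1])
    pts=[g+m*s+n*a+M[:,1]*b for s in(39,-21) for a in(-22,22) for b in(-22,22)] if 0 else [g+(m*s+n*a+M[:,1]*b)*1e-3 for s in(39,-21) for a in(-22,22) for b in(-22,22)]
    print(th,[tuple(((proj(c,p)-[280,140])*6.5).round().astype(int).tolist()) for p in pts])
```

```text
0 [(229, 396), (272, 334), (316, 434), (358, 370), (239, 307), (283, 244), (329, 345), (372, 281)]
30 [(199, 359), (243, 297), (270, 423), (313, 360), (268, 306), (312, 243), (341, 373), (384, 309)]
60 [(190, 320), (234, 258), (227, 395), (271, 333), (300, 319), (344, 256), (337, 396), (379, 332)]
75 [(194, 304), (239, 242), (210, 377), (254, 314), (315, 330), (358, 266), (329, 404), (371, 340)]
90 [(205, 291), (249, 229), (198, 357), (242, 295), (327, 343), (370, 279), (318, 408), (360, 345)]
```

The observed edge fits about 60° tilt, with the cup having slipped some 10 mm up in the hand. I lay it down flat on the lid and regrip at the mouth end, so gravity can swing the closed end down.

```bash
python3 -m creep '{"moves":[[-0.015,0,0,0],[-0.015,0,0,0],[-0.015,0,0,0],[-0.008,0,0.015,0],[0,0,0.015,0],[0,0,0.01,0],[0,0,0,0]]}' - 8
python3 -m creep '{"moves":[[0,0,0.006,0],[0,0,0.006,0],[0,0,0.004,0],[0,0,0.003,0],[0,0,0,0],[0,0,0,0]]}' 
python3 -m creep '{"moves":[[0,0,0,0],[0,0,0,0],[0,0,0,0],[0,0,0,0]]}' 0.062
python3 -m creep '{"moves":[[0,0,-0.015,0],[0,0,-0.035,0],[0,0,-0.035,0],[0,0,-0.03,0],[0,0,-0.015,0],[0,0,0,0],[0,0,0,0]]}'
python3 - <<'E'
from h import *
plan(*unit(.055,.09),.12,5.3,360)
c=cam("wrist"); save("w6.png",c["img"]); p=np.array(robot.get_obs()["position"]); print(proj(c,[p[0],p[1],.134]),proj(c,[p[0],p[1],.09]))
E
```

```text
time: 16.25
position: [0.7237, -0.0194, 0.1107]
tool_rot: [0.675, 0.738, -0.002, -0.003]
ft_force: [-0.2, 0.0, -1.7]
grip_width: 0.0436
grip_force: 8.0
time: 16.75
position: [0.727, -0.0178, 0.0963]
tool_rot: [0.674, 0.739, 0.001, 0.001]
ft_force: [1.0, -2.4, 2.0]
grip_width: 0.0438
grip_force: 8.0
time: 17.08
position: [0.7258, -0.0174, 0.0952]
tool_rot: [0.674, 0.739, -0.0, -0.001]
ft_force: [0.7, -1.2, -0.0]
grip_width: 0.0597
grip_force: 0.0
time: 17.67
position: [0.7264, -0.0177, 0.2262]
tool_rot: [0.674, 0.739, 0.0, 0.001]
ft_force: [0.0, 0.0, -0.2]
grip_width: 0.0621
grip_force: 0.0
t 17.67 pos [ 0.7264 -0.0177  0.2262] fingeryaw 5.3 toolx [-0.092  0.996 -0.   ] q6 -0.27 w 0.0621
tool delta first [ 0.0208 -0.0027  0.1062]
turn -0.0
delta after turn [ 0.0208 -0.0027  0.1062]
[278.80954759 201.88169012] [279.04475823 190.71325594]
```

View pics/w6.png

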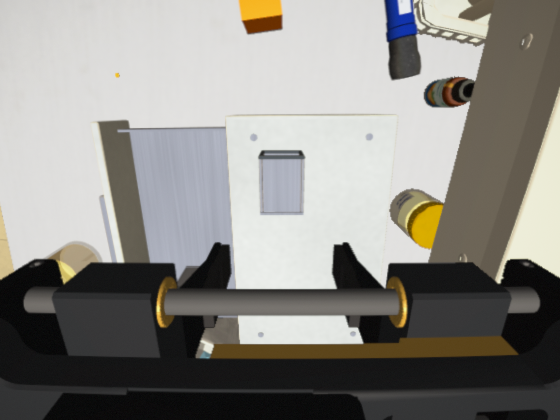

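The cup lies flat on the lid with its mouth rim at (282,157) and closed end at (282,214), mouth towards tool +x. I'll measure it and regrip 12 mm from the mouth.

Run:
```python
from h import *
c=cam("wrist"); h=cv2.cvtColor(c["img"],cv2.COLOR_RGB2HSV)
o=robot.get_obs(); M=rot(o["tool_rot"]); p=np.array(o["position"])
for u,v in [(282,157),(282,214),(261,190),(303,190)]: print((M.T@(onz(c,u,v,.134)-p)).round(4))
```

```text
[0.045  0.0026 0.0892]
[-0.0119  0.0027  0.0891]
[ 0.0128 -0.0179  0.0892]
[0.0129 0.0232 0.0891]
```

```bash
python3 -m creep '{"moves":[[0.015,0.002,0.015,0],[0.015,0,0.03,0],[0.005,0,0.03,0],[0,0,0.03,0],[0,0,0.015,0],[0,0,0.007,0],[0,0,0.003,0],[0,0,0,0],[0,0,0,0],[0,0,0,0]]}'
python3 -m creep '{"moves":[[0,0,0,0],[0,0,0,0],[0,0,0,0],[0,0,0,0],[0,0,0,0],[0,0,0,0]]}' 0.03 3
python3 -m creep '{"moves":[[0,0,-0.003,0],[0,0,-0.006,0],[0,0,-0.01,0],[0,0,-0.01,0],[0,0,-0.01,0],[0,0,-0.01,0],[0,0,-0.01,0],[0,0,-0.006,0],[0,0,0,0],[0,0,0,0],[0,0,0,0]]}'
python3 - <<'E'
from h import *
plan(*unit(.055,.09),.12,5.3,360)
c=cam("scene"); save("s7.png",cv2.resize(c["img"][150:230,290:410],(780,520),interpolation=cv2.INTER_CUBIC))
o=robot.get_obs(); M=rot(o["tool_rot"]); g=np.array(o["position"])-robot.grip_depth*M[:,2]
for th in (0,45,90):  # 0: closed end down
    t=np.radians(th); m=np.cos(t)*M[:,2]-np.sin(t)*M[:,0]; n=np.cross(m,M[:,1])
    print(th,[tuple(((proj(c,g+(m*s+n*a+M[:,1]*b)*1e-3)-[290,150])*6.5).round().astype(int).tolist()) for s in(48,-12) for a in(-22,22) for b in(-22,22)])
E
```

```text
time: 18.6
position: [0.7262, 0.0169, 0.0972]
tool_rot: [0.674, 0.739, 0.001, 0.001]
ft_force: [0.2, -0.9, -0.2]
grip_width: 0.0621
grip_force: 0.0
time: 19.1
position: [0.7251, 0.0171, 0.0962]
tool_rot: [0.674, 0.739, 0.0, 0.0]
ft_force: [-0.9, -0.8, 3.2]
grip_width: 0.0439
grip_force: 3.0
time: 20.02
position: [0.7245, 0.0172, 0.16]
tool_rot: [0.674, 0.739, -0.0, -0.0]
ft_force: [0.0, -0.7, -1.4]
grip_width: 0.0441
grip_force: 3.0
t 20.02 pos [0.7245 0.0172 0.16  ] fingeryaw 5.3 toolx [-0.092  0.996  0.   ] q6 -0.22 w 0.0441
tool delta first [-0.0142 -0.0038  0.04  ]
turn -0.001
delta after turn [-0.0142 -0.0038  0.04  ]
0 [(200, 350), (243, 287), (287, 388), (329, 324), (211, 261), (255, 198), (301, 299), (344, 235)]
45 [(280, 387), (321, 323), (350, 369), (392, 304), (203, 288), (247, 225), (273, 268), (316, 204)]
90 [(346, 373), (388, 308), (358, 307), (400, 242), (225, 321), (268, 257), (234, 254), (277, 191)]
```

View pics/s7.png

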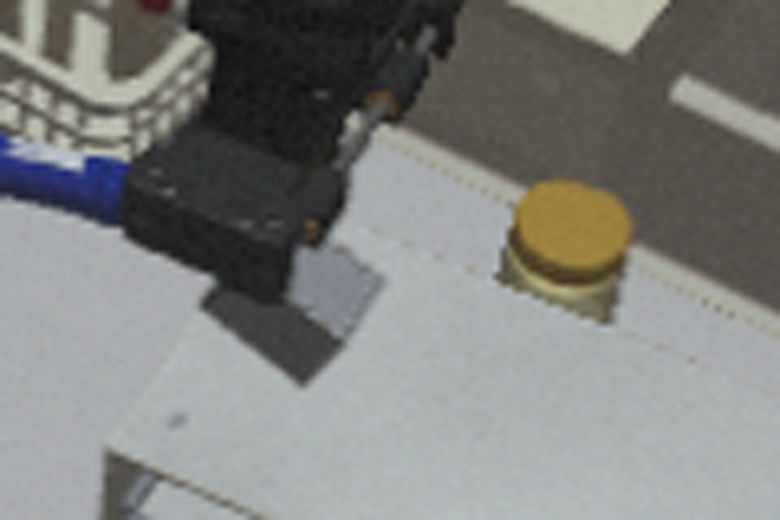

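The cup hangs closed end down at about 45–50°; its lower corners are at crop (303,385) and (345,340). A few vertical bounces should work it towards plumb.

```bash
python3 -m creep '{"moves":[[0,0,-0.035,0],[0,0,0,0],[0,0,0.03,0],[0,0,-0.03,0],[0,0,0.03,0],[0,0,-0.03,0],[0,0,0.03,0],[0,0,-0.03,0],[0,0,0.03,0],[0,0,-0.03,0],[0,0,0.03,0],[0,0,-0.03,0],[0,0,0.03,0],[0,0,0,0],[0,0,0,0]]}'
cat >> h.py <<'E'
def lowcorner(s=48,crop=None):
    """cup held near the mouth: dark/grey silhouette against lid in the scene view; and the expected corners"""
    c=cam("scene"); o=robot.get_obs(); M=rot(o["tool_rot"]); g=np.array(o["position"])-robot.grip_depth*M[:,2]
    q=proj(c,g); u,v=q.astype(int); h=cv2.cvtColor(c["img"],cv2.COLOR_RGB2HSV)
    w=h[v-5:v+25,u-25:u+25]; m=((w[...,2]<140)).astype(np.uint8)
    a=cv2.resize(m*255,None,fx=1,fy=1)
    for th in (0,15,30,45):
        t=np.radians(th); mm=np.cos(t)*M[:,2]-np.sin(t)*M[:,0]; n=np.cross(mm,M[:,1])
        print(th,[tuple((proj(c,g+(mm*S+n*A+M[:,1]*B)*1e-3)-[u-25,v-5]).round(1).tolist()) for S,A,B in((s,-22,-22),(s,-22,22),(s,22,-22),(s,22,22))])
    print("\n".join("%2d "%i+"".join(".#"[x] for x in r) for i,r in enumerate(m)))
E
python3 - <<'E'
from h import *
plan(*unit(.055,.09),.12,5.3,360)
lowcorner()
E
```

```text
time: 21.32
position: [0.7234, 0.0173, 0.1635]
tool_rot: [0.674, 0.739, -0.001, -0.002]
ft_force: [0.0, 0.1, 0.6]
grip_width: 0.0309
grip_force: 0.0
t 21.32 pos [0.7234 0.0173 0.1635] fingeryaw 5.3 toolx [-0.092  0.996  0.001] q6 -0.22 w 0.0309
tool delta first [-0.0145 -0.0026  0.0435]
turn -0.001
delta after turn [-0.0145 -0.0026  0.0435]
0 [(13.9, 18.7), (20.5, 9.0), (27.4, 24.5), (33.8, 14.7)]
15 [(17.8, 21.3), (24.3, 11.6), (31.3, 24.4), (37.6, 14.6)]
30 [(22.0, 23.2), (28.4, 13.5), (34.6, 23.4), (40.9, 13.5)]
45 [(26.2, 24.4), (32.6, 14.6), (37.1, 21.6), (43.4, 11.6)]
 0 ##################################................
 1 ..###############################.................
 2 ..############################....................
 3 .....########################.....................
 4 .......######################.....................
 5 .........####################.....................
 6 ............#################.....................
 7 ..............##############......................
 8 ................############......................
 9 ...................#########..
[... 400 characters left out ...]
7 .....................##################...........
18 .....................###################..........
19 ....................###################...........
20 ....................###################...........
21 ...................####################...........
22 ...................###################............
23 ...................###################............
24 ...................###################............
25 ..................####################............
26 ..................###################.............
27 ..................###################.............
28 ..................##################..............
29 .................###################..............
```

The bounces shook the cup out of the hand, and it dropped about 40 mm onto the lid. I rise and locate it.

```bash
python3 -m creep '{"moves":[[0,0,-0.03,0],[0,0,-0.03,0],[0,0,-0.02,0],[0,0,0,0],[0,0,0,0]]}' 0.07
cat >> h.py <<'E'
def asc(img,y0,y1,x0,x1,st):
    h=cv2.cvtColor(img,cv2.COLOR_RGB2HSV)[y0:y1,x0:x1]; s=cv2.resize(h[...,2],((x1-x0)//st,(y1-y0)//st),interpolation=cv2.INTER_AREA)
    print("\n".join("%3d "%(y0+st*i)+"".join("#%*+-:. "[min(7,int(v)//30)] for v in r) for i,r in enumerate(s)))
E
python3 - <<'E'
from h import *
c=cam("wrist"); save("w8.png",c["img"]); asc(c["img"],100,250,220,400,3)
E
```

```text
time: 21.78
position: [0.7262, 0.017, 0.2487]
tool_rot: [0.674, 0.739, 0.002, 0.002]
ft_force: [0.6, 0.1, 0.4]
grip_width: 0.0559
grip_force: 0.0
100                                                     :%%*****
103                                                     .%%*****
106                                                      +*+-:. 
109                                                             
112                                                             
115                                                             
118                                                             
121                                                             
124                                                             
127                                                             
130                                                             
133                                                             
136                                                             
139      :---------------------------------+--++++++-:.         
142    .-+++++++++++++++++++++++++++++++++++
[... 1595 characters left out ...]
+*+----:::::+*.                             -++++:
220 ....      +************+.                            .+++-::
223 ....      +************+.                            :+++:::
226 ....      +************+                             -++-::.
229 ....      +************+                             :++:::.
232 ....     .+************+                             .+-:: +
235 ....     .++***********-                              --::.+
238 ....       ....::::---+:                              .--:-+
241 -+:.                                   --              .--+-
244 ##%%*                               +**##-              .-+:
247 ####%.                              %####*               :+:
```

The wrist view shows a bright square floor inside a dark rim, rows 199–237 and cols 251–293. The cup landed mouth-up on the lid, turned a few degrees. I'll measure the rim centre and check the picture.

View pics/w8.png

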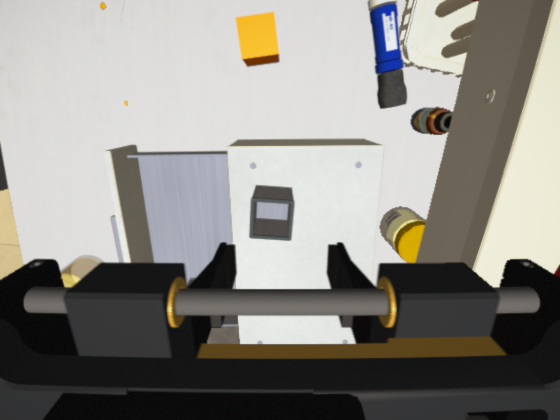

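Run:
```python
from h import *
c=cam("wrist"); o=robot.get_obs(); M=rot(o["tool_rot"]); p=np.array(o["position"])
for u,v in [(252,199),(295,201),(250,236),(292,240),(272,218)]: print((M.T@(onz(c,u,v,.15)-p)).round(4))
print(p)
```

```text
[ 0.0018 -0.0273  0.0951]
[-0.0002  0.0161  0.095 ]
[-0.0386 -0.0306  0.0951]
[-0.0432  0.0136  0.095 ]
[-0.0185 -0.0073  0.0951]
[0.72422885 0.01722299 0.24505265]
```

The cup stands mouth-up on the lid at (272,214), and its rim measures 43 mm both ways as it should. I pick it with a high grip for the drawer.

```bash
python3 -m creep '{"moves":[[-0.012,-0.004,0,0],[-0.008,-0.003,0.015,0.06],[0,0,0.03,0],[0,0,0.03,0],[0,0,0.025,0],[0,0,0.015,0],[0,0,0.008,0],[0,0,0.005,0],[0,0,0,0],[0,0,0,0]]}' 0.07
python3 -m creep '{"moves":[[0,0,0,0],[0,0,0,0],[0,0,0,0],[0,0,0,0],[0,0,0,0],[0,0,0,0],[0,0,0,0]]}' 0.03 25
python3 -m creep '{"moves":[[0,0,-0.01,0],[0,0,-0.02,0],[0,0,-0.02,0],[0,0,-0.01,0],[0,0,0,0],[0,0,0,0]]}'
python3 - <<'E'
from h import *
plan(*unit(-.066,-.03),.172,5.3,180)
E
```

```text
time: 22.72
position: [0.7204, -0.0038, 0.1181]
tool_rot: [0.696, 0.718, 0.0, 0.0]
ft_force: [0.9, -0.1, 1.2]
grip_width: 0.0699
grip_force: 0.0
time: 23.3
position: [0.7199, -0.0034, 0.1181]
tool_rot: [0.696, 0.718, 0.0, 0.0]
ft_force: [-1.0, 0.6, 3.1]
grip_width: 0.0429
grip_force: 25.0
time: 23.8
position: [0.7201, -0.0034, 0.1781]
tool_rot: [0.696, 0.718, 0.0, 0.0]
ft_force: [0.0, -0.8, -1.6]
grip_width: 0.0431
grip_force: 25.0
t 23.8 pos [ 0.7201 -0.0034  0.1781] fingeryaw 1.8 toolx [-0.032  0.999 -0.   ] q6 -0.19 w 0.0431
tool delta first [-0.121  -0.1114  0.006 ]
turn -0.06
delta after turn [-0.1141 -0.1186  0.006 ]
```

```bash
python3 -m creep '{"moves":[[0,0,0,-0.06],[-0.012,-0.0125,0,0],[-0.021,-0.0218,0,0],[-0.021,-0.0218,0,0],[-0.021,-0.0218,0,0],[-0.021,-0.0218,0,0],[-0.0121,-0.0125,0,0],[-0.006,-0.0064,0,0],[0,0,0,0],[0,0,0.02,0],[0,0,0.03,0],[0,0,0.03,0],[0,0,0.025,0],[0,0,0.015,0],[0,0,0.007,0],[0,0,0.003,0],[0,0,0,0],[0,0,0,0]]}'
python3 -c "
from h import *
plan(*unit(-.066,-.03),.0421,5.3,180)"
```

```text
time: 25.3
position: [0.6134, -0.1278, 0.0484]
tool_rot: [0.674, 0.739, 0.0, 0.001]
ft_force: [0.2, 0.4, -0.7]
grip_width: 0.0431
grip_force: 25.0
t 25.3 pos [ 0.6134 -0.1278  0.0484] fingeryaw 5.3 toolx [-0.092  0.996 -0.001] q6 -0.48 w 0.0431
tool delta first [-0.0001 -0.0009  0.0063]
turn 0.0
delta after turn [-0.0001 -0.0009  0.0063]
```

```bash
python3 -m creep '{"moves":[[0,0,0.003,0],[0,0,0.003,0],[0,0,0.002,0],[0,0,0,0],[0,0,0,0]]}'
python3 -m creep '{"moves":[[0,0,0,0],[0,0,0,0],[0,0,0,0],[0,0,0,0]]}' 0.065
python3 -m creep '{"moves":[[0,0,-0.01,0],[0,0,-0.025,0],[0,0,-0.035,0],[0,0,-0.035,0],[0,0,-0.02,0],[0.02,0,0,0],[0.036,0.0016,0,0],[0.036,0.0016,0,0],[0.036,0.0016,0,0],[0.036,0.0016,0,0],[0.036,0.0016,0,0],[0.036,0.0016,0,0],[0.036,0.0016,0,0],[0.036,0.0016,0,0],[0.036,0.0016,0,0],[0.036,0.0016,0,0],[0.036,0.0016,0,0],[0.036,0.0016,0,0],[0.036,0.0016,0,0],[0.018,0.0016,0,0]]}'
python3 -m creep '{"moves":[[0,0,0,0],[0,0,0,0],[0,0,0,0]]}' 0.07
python3 - <<'E'
from h import *
plan(.588,.3885,.0205,2.5)
c=cam("wrist"); print(proj(c,[.588,.3885,.06]),proj(c,[.588,.3885,0])); asc(c["img"],100,250,200,380,3)
E
```

```text
time: 25.72
position: [0.614, -0.1282, 0.0418]
tool_rot: [0.674, 0.739, 0.001, 0.002]
ft_force: [-0.5, 0.5, 6.1]
grip_width: 0.0432
grip_force: 25.0
time: 26.05
position: [0.6121, -0.128, 0.0395]
tool_rot: [0.674, 0.739, -0.0, -0.0]
ft_force: [0.2, 0.2, -0.2]
grip_width: 0.0608
grip_force: 0.0
time: 27.72
position: [0.5869, 0.3825, 0.1651]
tool_rot: [0.673, 0.74, 0.001, -0.001]
ft_force: [0.8, 0.5, -0.1]
grip_width: 0.065
grip_force: 0.0
time: 27.97
position: [0.5879, 0.377, 0.1646]
tool_rot: [0.674, 0.739, -0.001, 0.0]
ft_force: [0.3, -0.6, 0.5]
grip_width: 0.0696
grip_force: 0.0
t 27.97 pos [0.5879 0.377  0.1646] fingeryaw 5.3 toolx [-0.092  0.996 -0.001] q6 0.32 w 0.0696
tool delta first [0.0116 0.0013 0.1441]
turn 0.048
delta after turn [0.0116 0.0007 0.1441]
[281.30125291 187.87934447] [281.31010712 175.82026496]
100 ........................     ...............................
103 ........................     ...............................
106 ........................      ..............................
109 .............. .........      ..............................
112 ......
[... 2279 characters left out ...]
. ...  .....  ...... ..  .   .. .... .....   .. ..
220 .......................  ..... ..  ..   ...... .... ..... ..
223   ..... .. .   ........  ..    ..  . .   . ... ... .. ......
226  ..  .. ...    ........ .... ....     ...........  .. ......
229 . .........   .............. ....  .. ............ .........
232 .. ........   ........... .. .... .......   ..... ..........
235  . ......     ........... ....... ..  ..  .......  .........
238 ....... ..  .. ... .....  .............. ........  .........
241 ...+-....     .... .....   .............. .......:+:........
244 ..*##**+..   ..... .. ... ............... ....:**%#%:.......
247 .:#####%.   .... . .   .  ............... ....-#####+.......
```

The cup top is at (284,184), against a predicted (281,188), so it hasn't moved. The spoon's handle ends above row 142, clear of the fingers.

```bash
python3 -m creep '{"moves":[[0.008,0.001,0,0.048],[0.007,0.002,0.02,0],[0,0,0.03,0],[0,0,0.03,0],[0,0,0.03,0],[0,0,0.02,0],[0,0,0.009,0],[0,0,0.005,0],[0,0,0,0],[0,0,0,0]]}'
python3 -m creep '{"moves":[[0,0,0,0],[0,0,0,0],[0,0,0,0],[0,0,0,0],[0,0,0,0],[0,0,0,0],[0,0,0,0],[0,0,0,0]]}' 0.03 20
python3 -m creep '{"moves":[[0,0,-0.015,0],[0,0,-0.03,0],[0,0,-0.03,0],[0,0,-0.03,0],[0,0,-0.02,0],[0,0,0,-0.048],[0,0,0,0]]}'
python3 -c "
from h import *
plan(*unit(.055,.205),.145,5.3,180)"
```

```text
time: 28.85
position: [0.5913, 0.393, 0.022]
tool_rot: [0.692, 0.722, 0.001, 0.0]
ft_force: [-0.5, -0.2, -0.2]
grip_width: 0.0696
grip_force: 0.0
time: 29.52
position: [0.59, 0.3933, 0.021]
tool_rot: [0.691, 0.723, 0.0, -0.0]
ft_force: [-1.0, -0.0, 3.7]
grip_width: 0.0435
grip_force: 20.0
time: 30.1
position: [0.5912, 0.3936, 0.1485]
tool_rot: [0.674, 0.739, 0.002, 0.001]
ft_force: [-0.3, 0.4, -2.0]
grip_width: 0.0436
grip_force: 20.0
t 30.1 pos [0.5912 0.3936 0.1485] fingeryaw 5.3 toolx [-0.093  0.996  0.001] q6 0.34 w 0.0436
tool delta first [-0.2864  0.0939  0.0035]
turn 0.0
delta after turn [-0.2863  0.094   0.0035]
```

```bash
python3 -m creep '{"moves":[[-0.016,0.005,0,0],[-0.0318,0.0104,0,0],[-0.0318,0.0104,0,0],[-0.0318,0.0104,0,0],[-0.0318,0.0104,0,0],[-0.0318,0.0104,0,0],[-0.0318,0.0104,0,0],[-0.0318,0.0104,0,0],[-0.0318,0.0104,0,0],[-0.016,0.006,0,0],[0,0,0.015,0],[0,0,0.016,0],[0,0,0.01,0],[0,0,0.004,0],[-0.01,0,0,0],[-0.008,0,0,0],[0,0,0,0],[0,0,0,0]]}' - 8
python3 -c "
from h import *
plan(*unit(.055,.187),.103,5.3,180)"
python3 -m creep '{"moves":[[-0.006,0,0,0],[-0.006,0,0,0],[-0.006,0,0,0],[-0.006,0,0,0],[-0.006,0,0,0],[-0.006,0,0,0],[-0.006,0,0,0],[-0.006,0,0,0],[-0.006,0,0,0],[-0.006,0,0,0],[-0.006,0,0,0],[-0.006,0,0,0],[-0.006,0,0,0],[-0.006,0,0,0],[-0.006,0,0,0],[-0.006,0,0,0],[0,0,0,0]]}'
python3 -m creep '{"moves":[[-0.006,0,0,0],[-0.006,0,0,0],[-0.006,0,0.002,0],[0,0,0.002,0],[0,0,0.002,0],[0,0,0,0],[0,0,0,0]]}'
python3 -c "
from h import *
plan(*unit(.055,.07),.096,5.3,180)"
```

```text
time: 31.6
position: [0.7127, 0.0979, 0.1017]
tool_rot: [0.674, 0.739, 0.001, 0.001]
ft_force: [-0.6, 0.5, -1.2]
grip_width: 0.0435
grip_force: 8.0
t 31.6 pos [0.7127 0.0979 0.1017] fingeryaw 5.2 toolx [-0.091  0.996 -0.   ] q6 -0.11 w 0.0435
tool delta first [ 0.0013  0.0004 -0.0013]
turn -0.002
delta after turn [ 0.0013  0.0004 -0.0013]
time: 33.02
position: [0.7209, 0.001, 0.1007]
tool_rot: [0.674, 0.739, -0.0, 0.001]
ft_force: [0.2, -0.8, 0.7]
grip_width: 0.044
grip_force: 8.0
time: 33.6
position: [0.7226, -0.015, 0.0947]
tool_rot: [0.674, 0.739, 0.0, 0.0]
ft_force: [0.2, -1.4, 1.3]
grip_width: 0.0439
grip_force: 8.0
t 33.6 pos [ 0.7226 -0.015   0.0947] fingeryaw 5.3 toolx [-0.092  0.996 -0.   ] q6 -0.27 w 0.0439
tool delta first [-0.0023  0.001  -0.0013]
turn -0.001
delta after turn [-0.0023  0.001  -0.0013]
```

Now I release, rise and check that it lies flat on the lid.

```bash
python3 -m creep '{"moves":[[0,0,0,0],[0,0,0,0],[0,0,0,0],[0,0,0,0]]}' 0.062
python3 -m creep '{"moves":[[0,0,-0.015,0],[0,0,-0.035,0],[0,0,-0.035,0],[0,0,-0.03,0],[0,0,-0.015,0],[0,0,0,0],[0,0,0,0]]}'
python3 - <<'E'
from h import *
c=cam("wrist"); save("w9.png",c["img"]); asc(c["img"],120,246,225,333,3)
o=robot.get_obs(); M=rot(o["tool_rot"]); p=np.array(o["position"]); print(p)
for v in range(140,225,10): print(v,(M.T@(onz(c,280,v,.134)-p)).round(4))
E
```

```text
time: 33.93
position: [0.7218, -0.0142, 0.0941]
tool_rot: [0.674, 0.739, -0.0, -0.001]
ft_force: [0.4, 0.3, 0.3]
grip_width: 0.0596
grip_force: 0.0
time: 34.52
position: [0.7224, -0.0146, 0.2252]
tool_rot: [0.674, 0.739, 0.0, 0.001]
ft_force: [-0.3, -0.4, -0.7]
grip_width: 0.0618
grip_force: 0.0
120                                     
123                                     
126                                     
129 :.                                  
132 ..                                  
135 ..                                  
138 ..        ..                        
141 ..        ...............           
144 ..         :%+++++++++++**          
147 ..         +*++++++++++++*:         
150 ..         ---------------:         
153 ..         .:............:.         
156 ..         .:............:.         
159 ..         .:............:.         
162 ..         .:............:.         
165 ..         .:............:          
168 ..         .:............:          
171 ..         .:............:.         
174 ..         .:............:          
177 ..         .:.......
[... 505 characters left out ...]
   
216 ...                                 
219 ...                                 
222 ...                                 
225 ...                                 
228 ...                                 
231 ...                                 
234 ....                                
237 ....                                
240 ....                                
243 +-..                                
[ 0.72127688 -0.01448796  0.22328305]
140 [0.0605 0.0014 0.0893]
150 [0.0513 0.0014 0.0893]
160 [0.0419 0.0014 0.0893]
170 [0.0323 0.0014 0.0893]
180 [0.0224 0.0014 0.0893]
190 [0.0124 0.0014 0.0893]
200 [0.0022 0.0014 0.0893]
210 [-0.0082  0.0014  0.0893]
220 [-0.0189  0.0014  0.0893]
```

It lies flat, with its mouth edge at row 150 and closed end at row 206. I regrip close to the mouth with 3 N and lift slowly.

```bash
python3 -m creep '{"moves":[[0.02,0.002,0.015,0],[0.018,0,0.03,0],[0.009,0,0.03,0],[0,0,0.028,0],[0,0,0.014,0],[0,0,0.007,0],[0,0,0.003,0],[0,0,0,0],[0,0,0,0],[0,0,0,0]]}'
python3 -m creep '{"moves":[[0,0,0,0],[0,0,0,0],[0,0,0,0],[0,0,0,0],[0,0,0,0],[0,0,0,0]]}' 0.03 3
python3 -m creep '{"moves":[[0,0,-0.003,0],[0,0,-0.006,0],[0,0,-0.008,0],[0,0,-0.008,0],[0,0,-0.008,0],[0,0,-0.008,0],[0,0,-0.006,0],[0,0,-0.004,0],[0,0,0,0],[0,0,0,0],[0,0,0,0]]}'
python3 - <<'E'
from h import *
plan(*unit(.055,.09),.12,5.3,360)
lowcorner(53)
E
```

```text
time: 35.4
position: [0.721, 0.0318, 0.099]
tool_rot: [0.674, 0.739, 0.001, 0.001]
ft_force: [-0.5, -0.8, 0.0]
grip_width: 0.0619
grip_force: 0.0
time: 35.9
position: [0.7199, 0.0321, 0.0981]
tool_rot: [0.674, 0.739, 0.0, 0.0]
ft_force: [-0.3, 0.4, 3.5]
grip_width: 0.0443
grip_force: 3.0
time: 36.82
position: [0.7195, 0.0322, 0.1481]
tool_rot: [0.674, 0.739, -0.0, -0.0]
ft_force: [0.2, -0.2, -2.2]
grip_width: 0.0438
grip_force: 3.0
t 36.82 pos [0.7195 0.0322 0.1481] fingeryaw 5.3 toolx [-0.092  0.996  0.   ] q6 -0.2 w 0.0438
tool delta first [-0.0296 -0.0002  0.0281]
turn -0.001
delta after turn [-0.0296 -0.0003  0.0281]
0 [(14.2, 19.3), (20.7, 9.7), (27.5, 25.1), (33.9, 15.3)]
15 [(18.4, 22.0), (24.9, 12.4), (31.7, 25.1), (38.0, 15.3)]
30 [(22.9, 24.0), (29.4, 14.3), (35.3, 24.2), (41.7, 14.4)]
45 [(27.4, 25.1), (33.9, 15.3), (38.1, 22.4), (44.5, 12.5)]
 0 ..################################................
 1 ..################################................
 2 ....#############################.................
 3 ......##########################..................
 4 ........######
[... 686 characters left out ...]
7 ...............##################.................
18 ................################..................
19 ................###############...................
20 .................##############...................
21 .................#############....................
22 ..................................................
23 ..................................................
24 ..................................................
25 ..................................................
26 ..................................................
27 ..................................................
28 ..................................................
29 ..................................................
```

The cup hangs about 25° from plumb, closed end down. I lower it onto the lid with a slight drag to square it up.

```bash
python3 -m creep '{"moves":[[0,0,0.006,0],[0,0,0.006,0],[0,0,0.004,0],[-0.002,0,0.002,0],[-0.003,0,0.002,0],[-0.003,0,0.001,0],[-0.003,0,0.001,0],[-0.003,0,0.001,0],[-0.003,0,0,0],[-0.003,0,0,0],[-0.003,0,0,0],[0,0,0,0],[0,0,0,0]]}'
python3 - <<'E'
from h import *
plan(*unit(.055,.09),.12,5.3,360)
lowcorner(53)
E
```

```text
time: 37.95
position: [0.7223, 0.0088, 0.1258]
tool_rot: [0.674, 0.739, 0.0, 0.0]
ft_force: [0.3, -0.2, -0.2]
grip_width: 0.0439
grip_force: 3.0
t 37.95 pos [0.7223 0.0088 0.1258] fingeryaw 5.2 toolx [-0.091  0.996 -0.   ] q6 -0.23 w 0.0439
tool delta first [-0.0061 -0.0009  0.0058]
turn -0.001
delta after turn [-0.0061 -0.0009  0.0058]
0 [(13.7, 18.9), (20.1, 9.3), (26.9, 24.7), (33.2, 14.9)]
15 [(17.9, 21.6), (24.3, 11.9), (31.1, 24.8), (37.4, 15.0)]
30 [(22.4, 23.6), (28.7, 13.8), (34.8, 24.0), (41.0, 14.1)]
45 [(26.9, 24.7), (33.2, 14.9), (37.6, 22.2), (43.8, 12.2)]
 0 ..################################................
 1 ..###############################.................
 2 ...##############################.................
 3 .....###########################..................
 4 .......########################...................
 5 .........######################...................
 6 ..........######################..................
 7 ..........######################..................
 8 ...........######################.................
 9 ...........######################.
[... 396 characters left out ...]
7 ..............#################...................
18 ..............################....................
19 ...............###############....................
20 ...............##############.....................
21 .....................#######......................
22 ..................................................
23 ..................................................
24 ..................................................
25 ##................................................
26 ####..............................................
27 #######...........................................
28 #########.........................................
29 ######..###.......................................
```

```bash
python3 -m creep '{"moves":[[-0.002,0,0.003,0],[-0.002,0,0.003,0],[-0.003,0,0.002,0],[-0.003,0,0.002,0],[-0.003,0,0.001,0],[-0.003,0,0.001,0],[-0.003,0,0,0],[0,0,0,0],[0,0,0,0]]}'
python3 - <<'E'
from h import *
plan(*unit(.055,.09),.12,5.3,360)
lowcorner(44)
E
```

```text
time: 38.75
position: [0.7233, -0.0096, 0.1127]
tool_rot: [0.674, 0.739, -0.0, -0.001]
ft_force: [-0.2, 0.9, -0.8]
grip_width: 0.0438
grip_force: 3.0
t 38.75 pos [ 0.7233 -0.0096  0.1127] fingeryaw 5.3 toolx [-0.092  0.996  0.001] q6 -0.26 w 0.0438
tool delta first [ 0.0124 -0.0002 -0.0073]
turn -0.001
delta after turn [ 0.0124 -0.0002 -0.0073]
0 [(14.0, 17.3), (20.4, 7.6), (27.3, 23.2), (33.5, 13.3)]
15 [(17.5, 19.8), (23.8, 10.1), (30.8, 23.1), (37.0, 13.1)]
30 [(21.3, 21.7), (27.6, 11.9), (33.8, 22.2), (39.9, 12.2)]
45 [(25.2, 22.9), (31.4, 13.0), (36.0, 20.4), (42.2, 10.4)]
 0 ...################################...............
 1 ...###############################................
 2 ...###############################................
 3 ....#############################.................
 4 ......##########################..................
 5 ........######################....................
 6 ..........####################....................
 7 ...........###################....................
 8 ...........###################....................
 9 ...........###############
[... 404 characters left out ...]
7 ..............############........................
18 ..................#######.........................
19 ....................#####.........................
20 ......................##..........................
21 ..................................................
22 #.................................................
23 ####..............................................
24 #..###............................................
25 #.....##..........................................
26 ........##........................................
27 ..........###.....................................
28 .............##...................................
29 ...............##.................................
```

The left edge is now vertical and the corner pattern matches 0°, so the cup is upright on the lid. I release and check from above.

```bash
python3 -m creep '{"moves":[[0,0,0,0],[0,0,0,0],[0,0,0,0],[0,0,0,0],[0,0,0,0]]}' 0.07
python3 -m creep '{"moves":[[0,0,-0.01,0],[0,0,-0.03,0],[0,0,-0.035,0],[0,0,-0.035,0],[0,0,-0.02,0],[0,0,0,0],[0,0,0,0]]}'
python3 - <<'E'
from h import *
c=cam("wrist"); save("w10.png",c["img"]); asc(c["img"],160,244,225,333,3)
o=robot.get_obs(); M=rot(o["tool_rot"]); p=np.array(o["position"]); print(p)
for v in range(190,240,8): print(v,(M.T@(onz(c,280,v,.15)-p)).round(4))
E
```

```text
time: 39.22
position: [0.7239, -0.0096, 0.1138]
tool_rot: [0.674, 0.739, 0.0, 0.0]
ft_force: [0.2, -0.3, -0.0]
grip_width: 0.0669
grip_force: 0.0
time: 39.8
position: [0.7248, -0.0098, 0.2464]
tool_rot: [0.674, 0.739, 0.001, 0.002]
ft_force: [-0.2, 0.4, -1.0]
grip_width: 0.0701
grip_force: 0.0
160 ..         .************-           
163 ..         -************+           
166 ..        .+*************:          
169 ..        :+++-+------+++-          
172 ..        :*+..........-*-          
175 ..        :*+..........-*-          
178 ...       :++..........-*-          
181 ...       .++..........-*-          
184 ...       .++..........-*-          
187 ...       .++..........-*:          
190 ...       .++:.........-*:          
193 ...       .+*++++++++++**:          
196 ...       .+*************:          
199 ...       .+*************:          
202 ...       .+*************:          
205 ...       .+*************:          
208 ...        -+++++++++++++.          
211 ...                                 
214 ...                                 
217 ...                                 
220 ...                                 
223 ...                                 
226 ...                                 
229 ....                                
232 ....                                
235 ....                                
238 ....                                
241 ....                                
[ 0.72347241 -0.00961861  0.24397775]
190 [0.011  0.0016 0.094 ]
198 [0.0027 0.0016 0.094 ]
206 [-0.0057  0.0016  0.094 ]
214 [-0.0143  0.0016  0.094 ]
222 [-0.0231  0.0016  0.094 ]
230 [-0.032   0.0016  0.094 ]
238 [-0.0411  0.0016  0.094 ]
```

It stands mouth-up on the lid, rim rows 169–210. I pick it high and carry it to slot +30.

```bash
python3 -m creep '{"moves":[[0.0115,0,0.01,0],[0,0,0.03,0],[0,0,0.03,0],[0,0,0.028,0],[0,0,0.015,0],[0,0,0.008,0],[0,0,0.005,0],[0,0,0,0],[0,0,0,0]]}' 0.07
python3 -m creep '{"moves":[[0,0,0,0],[0,0,0,0],[0,0,0,0],[0,0,0,0],[0,0,0,0],[0,0,0,0],[0,0,0,0]]}' 0.03 25
python3 -m creep '{"moves":[[0,0,-0.01,0],[0,0,-0.02,0],[0,0,-0.02,0],[0,0,-0.01,0],[0,0,0,0],[0,0,0,0]]}'
python3 -c "
from h import *
plan(*unit(-.066,.03),.0421,5.3,180)"
```

```text
time: 40.6
position: [0.7231, 0.002, 0.1178]
tool_rot: [0.674, 0.739, 0.0, 0.0]
ft_force: [0.1, -0.3, 0.9]
grip_width: 0.0698
grip_force: 0.0
time: 41.18
position: [0.7228, 0.0017, 0.1181]
tool_rot: [0.674, 0.739, 0.0, 0.0]
ft_force: [-1.3, 0.1, 3.0]
grip_width: 0.043
grip_force: 25.0
time: 41.68
position: [0.7229, 0.0018, 0.178]
tool_rot: [0.674, 0.739, 0.0, 0.0]
ft_force: [0.2, -0.1, -1.2]
grip_width: 0.0433
grip_force: 25.0
t 41.68 pos [0.7229 0.0018 0.178 ] fingeryaw 5.3 toolx [-0.092  0.996 -0.   ] q6 -0.24 w 0.0433
tool delta first [-0.059  -0.1219  0.1358]
turn -0.0
delta after turn [-0.059  -0.1219  0.1358]
```

```bash
python3 -m creep '{"moves":[[-0.006,-0.0125,0,0],[-0.0107,-0.0218,0,0],[-0.0107,-0.0218,0,0],[-0.0107,-0.0218,0,0],[-0.0107,-0.0218,0,0],[-0.0069,-0.0145,0,0],[-0.003,-0.0075,0,0],[0,0,0,0],[0,0,0.02,0],[0,0,0.03,0],[0,0,0.03,0],[0,0,0.025,0],[0,0,0.015,0],[0,0,0.007,0],[0,0,0.003,0],[0,0,0,0],[0,0,0,0]]}'
python3 -m creep '{"moves":[[0,0,0.003,0],[0,0,0.003,0],[0,0,0.002,0],[0,0,0,0],[0,0,0,0]]}'
python3 -m creep '{"moves":[[0,0,0,0],[0,0,0,0],[0,0,0,0],[0,0,0,0]]}' 0.065
python3 -m creep '{"moves":[[0,0,-0.01,0],[0,0,-0.025,0],[0,0,-0.035,0],[0,0,-0.035,0],[0,0,-0.02,0],[0,0,0,0.11],[0,0,0,0.11],[0,0,0,0.11],[0,0,0,0.11],[0,0,0,0.11],[0,0,0,0.11],[0,0,0,0]]}'
python3 -c "
from h import *
plan(.4515,.4036,.165,-32.4,180)"
```

```text
time: 43.1
position: [0.6082, -0.0679, 0.0483]
tool_rot: [0.674, 0.739, 0.001, 0.001]
ft_force: [0.1, 0.5, -0.7]
grip_width: 0.0431
grip_force: 25.0
time: 43.52
position: [0.6089, -0.0681, 0.0419]
tool_rot: [0.674, 0.739, 0.001, 0.002]
ft_force: [-0.4, 1.9, 6.2]
grip_width: 0.0429
grip_force: 25.0
time: 43.85
position: [0.6068, -0.0679, 0.0396]
tool_rot: [0.674, 0.739, -0.0, 0.0]
ft_force: [-0.6, 0.9, 0.3]
grip_width: 0.0608
grip_force: 0.0
time: 44.85
position: [0.6069, -0.0679, 0.1651]
tool_rot: [0.877, 0.48, 0.0, 0.0]
ft_force: [0.3, 1.0, 0.7]
grip_width: 0.0651
grip_force: 0.0
t 44.85 pos [ 0.6069 -0.0679  0.1651] fingeryaw -32.7 toolx [0.54  0.842 0.   ] q6 0.28 w 0.0651
tool delta first [ 0.3131 -0.3852 -0.    ]
turn -0.004
delta after turn [ 0.3148 -0.3838 -0.    ]
```

```bash
python3 -m creep '{"moves":[[0.0115,-0.014,0,0],[0.0232,-0.0285,0,0],[0.0232,-0.0285,0,0],[0.0232,-0.0285,0,0],[0.0232,-0.0285,0,0],[0.0232,-0.0285,0,0],[0.0232,-0.0285,0,0],[0.0232,-0.0285,0,0],[0.0232,-0.0285,0,0],[0.0232,-0.0285,0,0],[0.0232,-0.0285,0,0],[0.0232,-0.0285,0,0],[0.0232,-0.0285,0,0],[0.0151,-0.019,0,0],[0.008,-0.01,0,0],[0,0,0,0],[0,0,0,0],[0,0,0,0]]}' 0.07
python3 - <<'E'
from h import *
plan(.4515,.4036,.0205,-32.4,180)
c=cam("wrist"); print(proj(c,[.4515,.4036,.06])); asc(c["img"],130,244,210,360,3)
E
```

```text
time: 46.35
position: [0.4513, 0.4016, 0.1645]
tool_rot: [0.877, 0.481, -0.0, 0.0]
ft_force: [0.6, 0.6, 0.6]
grip_width: 0.0696
grip_force: 0.0
t 46.35 pos [0.4513 0.4016 0.1645] fingeryaw -32.6 toolx [ 0.538  0.843 -0.001] q6 1.11 w 0.0696
tool delta first [ 0.002  -0.0009  0.144 ]
turn -0.003
delta after turn [ 0.002  -0.0009  0.144 ]
[280.0117246  197.37195259]
130 .......................................  .........
133 .......................................  .........
136 ..................................................
139 ..................................................
142 ......................... ..... ...... ...........
145 ......................... ........................
148 .........................   ..................... 
151 ........... ................................. ... 
154 ........... ...............  .....................
157 . .........................  .....................
160 ............ .. ........................ .........
163 ......... .......-+++++++++++-........... .. .....
166 .................************+.......... ... .....
169  ......... ...
[... 656 characters left out ...]
... ...:::::::::::::... ..    .. ...... 
208 .          ... ..:::::::::::::...  ..   ...  .....
211 .           .....:::::::::::::.... ...   ..  .....
214 .           ....................... ..        ....
217 .            .......    .  . ...  .  .     .     .
220 ..      ...  .... . .   .. .  ... ..      .      .
223 ....   . .    ......     .  . ...  ..  ..      . .
226 ........   .   ........  ..   ....  .. ..        .
229 ...... .. .    .  .. ..     .   .   ....         .
232 .......  .. .. .. ...       .      ....    .   ...
235 .........    ........   .   .     .  .. ..   .....
238 .........    ........   .   ...   .. ....... .....
241 +:........   ........... .   ............ ....:+:.
```

The cup is at (280,193), not knocked. I grip and lift it.

```bash
python3 -m creep '{"moves":[[0.0055,-0.001,0.015,0],[0,0,0.03,0],[0,0,0.03,0],[0,0,0.03,0],[0,0,0.02,0],[0,0,0.01,0],[0,0,0.006,0],[0,0,0.003,0],[0,0,0,0],[0,0,0,0]]}'
python3 -m creep '{"moves":[[0,0,0,0],[0,0,0,0],[0,0,0,0],[0,0,0,0],[0,0,0,0],[0,0,0,0],[0,0,0,0],[0,0,0,0]]}' 0.03 20
python3 -m creep '{"moves":[[0,0,-0.015,0],[0,0,-0.03,0],[0,0,-0.03,0],[0,0,-0.03,0],[0,0,-0.02,0],[0,0,0,-0.11],[0,0,0,-0.11],[0,0,0,-0.11],[0,0,0,-0.11],[0,0,0,-0.11],[0,0,0,-0.112],[0,0,0,0]]}'
python3 -c "
from h import *
plan(*unit(.055,.205),.145,5.3,180)"
```

```text
time: 47.23
position: [0.454, 0.4086, 0.0218]
tool_rot: [0.877, 0.481, 0.001, -0.0]
ft_force: [0.7, 0.4, -0.1]
grip_width: 0.0704
grip_force: 0.0
time: 47.9
position: [0.4531, 0.4084, 0.0208]
tool_rot: [0.877, 0.481, 0.0, -0.0]
ft_force: [0.9, 0.5, 3.7]
grip_width: 0.0437
grip_force: 20.0
time: 48.9
position: [0.4523, 0.408, 0.1449]
tool_rot: [0.672, 0.74, -0.001, -0.0]
ft_force: [0.4, 0.4, -1.0]
grip_width: 0.0436
grip_force: 20.0
t 48.9 pos [0.4523 0.408  0.1449] fingeryaw 5.5 toolx [-0.096  0.995 -0.001] q6 0.45 w 0.0436
tool delta first [-3.143e-01  2.300e-01 -2.000e-04]
turn 0.003
delta after turn [-3.135e-01  2.311e-01 -2.000e-04]
```

```bash
python3 -m creep '{"moves":[[-0.0143,0.0105,0,0.003],[-0.0285,0.021,0,0],[-0.0285,0.021,0,0],[-0.0285,0.021,0,0],[-0.0285,0.021,0,0],[-0.0285,0.021,0,0],[-0.0285,0.021,0,0],[-0.0285,0.021,0,0],[-0.0285,0.021,0,0],[-0.0285,0.021,0,0],[-0.0285,0.021,0,0],[-0.0143,0.0105,0,0],[0,0,0.012,0],[0,0,0.016,0],[0,0,0.01,0],[0,0,0.004,0],[-0.01,0,0,0],[-0.008,0,0,0],[0,0,0,0],[0,0,0,0]]}' - 8
python3 -c "
from h import *
plan(*unit(.055,.187),.102,5.3,180)"
```

```text
time: 50.57
position: [0.7139, 0.0984, 0.1047]
tool_rot: [0.675, 0.738, 0.001, 0.001]
ft_force: [-0.0, -0.4, -1.0]
grip_width: 0.0443
grip_force: 8.0
t 50.57 pos [0.7139 0.0984 0.1047] fingeryaw 5.1 toolx [-0.09   0.996 -0.   ] q6 -0.11 w 0.0443
tool delta first [ 0.001  -0.0008  0.0027]
turn -0.003
delta after turn [ 0.001  -0.0008  0.0027]
```

Same flip as before.

```bash
python3 -m creep '{"moves":[[-0.006,0,0.003,0],[-0.006,0,0,0],[-0.006,0,0,0],[-0.006,0,0,0],[-0.006,0,0,0],[-0.006,0,0,0],[-0.006,0,0,0],[-0.006,0,0,0],[-0.006,0,0,0],[-0.006,0,0,0],[-0.006,0,0,0],[-0.006,0,0,0],[-0.006,0,0,0],[-0.006,0,0,0],[-0.006,0,0,0],[-0.006,0,0,0],[0,0,0,0]]}'
python3 -m creep '{"moves":[[-0.006,0,0,0],[-0.006,0,0,0],[-0.006,0,0.002,0],[0,0,0.002,0],[0,0,0.002,0],[0,0,0,0],[0,0,0,0]]}'
python3 -m creep '{"moves":[[0,0,0,0],[0,0,0,0],[0,0,0,0],[0,0,0,0]]}' 0.062
python3 -m creep '{"moves":[[0,0,-0.015,0],[0,0,-0.035,0],[0,0,-0.035,0],[0,0,-0.03,0],[0,0,-0.015,0],[0,0,0,0],[0,0,0,0]]}'
python3 - <<'E'
from h import *
c=cam("wrist"); asc(c["img"],120,246,225,333,3)
o=robot.get_obs(); M=rot(o["tool_rot"]); p=np.array(o["position"]); print(p)
for v in range(140,225,10): print(v,(M.T@(onz(c,280,v,.134)-p)).round(4))
E
```

```text
time: 51.98
position: [0.7221, 0.0014, 0.1007]
tool_rot: [0.675, 0.738, -0.0, 0.001]
ft_force: [0.5, -1.5, 2.1]
grip_width: 0.044
grip_force: 8.0
time: 52.57
position: [0.7238, -0.0146, 0.0947]
tool_rot: [0.674, 0.739, 0.0, 0.0]
ft_force: [-0.7, -1.7, 1.6]
grip_width: 0.0439
grip_force: 8.0
time: 52.9
position: [0.723, -0.0138, 0.0942]
tool_rot: [0.674, 0.739, -0.0, -0.001]
ft_force: [-0.4, -0.3, -0.4]
grip_width: 0.0595
grip_force: 0.0
time: 53.48
position: [0.7236, -0.0142, 0.2253]
tool_rot: [0.674, 0.739, 0.0, 0.001]
ft_force: [-0.4, -0.5, 0.1]
grip_width: 0.0623
grip_force: 0.0
120                                     
123                                     
126                                     
129 :                                   
132 .                                   
135 .                                   
138 .        ..                         
141 .        .. ....      ...           
144 .          :*+++++++++++*+          
147 .          +*++++++++++++*:         
150 ..         ---------------:         
153 ..         .:............:          
156 ..         .:..
[... 797 characters left out ...]
   
216 ...                                 
219 ...                                 
222 ...                                 
225 ...                                 
228 ...                                 
231 ...                                 
234 ...                                 
237 ...                                 
240 ...                                 
243 +:.                                 
[ 0.72249087 -0.01408501  0.22328525]
140 [0.0605 0.0014 0.0893]
150 [0.0513 0.0014 0.0893]
160 [0.0418 0.0014 0.0893]
170 [0.0322 0.0014 0.0893]
180 [0.0224 0.0014 0.0893]
190 [0.0124 0.0014 0.0893]
200 [0.0022 0.0014 0.0893]
210 [-0.0082  0.0014  0.0893]
220 [-0.0189  0.0014  0.0893]
```

The result is identical, so I repeat the regrip, swing and stand-up.

```bash
python3 -m creep '{"moves":[[0.02,0.002,0.015,0],[0.018,0,0.03,0],[0.009,0,0.03,0],[0,0,0.028,0],[0,0,0.014,0],[0,0,0.007,0],[0,0,0.003,0],[0,0,0,0],[0,0,0,0],[0,0,0,0]]}'
python3 -m creep '{"moves":[[0,0,0,0],[0,0,0,0],[0,0,0,0],[0,0,0,0],[0,0,0,0],[0,0,0,0]]}' 0.03 3
python3 -m creep '{"moves":[[0,0,-0.003,0],[0,0,-0.006,0],[0,0,-0.008,0],[0,0,-0.008,0],[0,0,-0.008,0],[0,0,-0.008,0],[0,0,-0.006,0],[0,0,-0.004,0],[0,0,0,0],[0,0,0,0],[0,0,0,0]]}'
python3 -m creep '{"moves":[[0,0,0.006,0],[0,0,0.006,0],[0,0,0.004,0],[-0.002,0,0.002,0],[-0.003,0,0.002,0],[-0.003,0,0.001,0],[-0.003,0,0.001,0],[-0.003,0,0.001,0],[-0.003,0,0,0],[-0.003,0,0,0],[-0.003,0,0,0],[0,0,0,0],[0,0,0,0]]}'
python3 -m creep '{"moves":[[-0.002,0,0.003,0],[-0.002,0,0.003,0],[-0.003,0,0.002,0],[-0.003,0,0.002,0],[-0.003,0,0.001,0],[-0.003,0,0.001,0],[-0.003,0,0,0],[0,0,0,0],[0,0,0,0]]}'
python3 - <<'E'
from h import *
plan(*unit(.055,.09),.12,5.3,360)
lowcorner(44)
E
```

```text
time: 54.37
position: [0.7223, 0.0322, 0.099]
tool_rot: [0.674, 0.738, 0.001, 0.001]
ft_force: [0.2, -0.2, 1.3]
grip_width: 0.0618
grip_force: 0.0
time: 54.87
position: [0.7212, 0.0325, 0.0982]
tool_rot: [0.674, 0.739, 0.0, 0.0]
ft_force: [-0.0, 0.6, 3.3]
grip_width: 0.044
grip_force: 3.0
time: 55.78
position: [0.7208, 0.0326, 0.1481]
tool_rot: [0.674, 0.739, -0.0, -0.0]
ft_force: [-0.5, 0.2, -0.8]
grip_width: 0.0438
grip_force: 3.0
time: 56.87
position: [0.7235, 0.0093, 0.1258]
tool_rot: [0.674, 0.738, 0.0, 0.0]
ft_force: [-0.2, -0.5, 0.3]
grip_width: 0.0441
grip_force: 3.0
time: 57.62
position: [0.7246, -0.0092, 0.1127]
tool_rot: [0.674, 0.738, -0.0, -0.001]
ft_force: [0.2, 0.4, -0.9]
grip_width: 0.0437
grip_force: 3.0
t 57.62 pos [ 0.7246 -0.0092  0.1127] fingeryaw 5.2 toolx [-0.091  0.996  0.001] q6 -0.26 w 0.0437
tool delta first [ 0.0121 -0.0015 -0.0073]
turn -0.002
delta after turn [ 0.0121 -0.0015 -0.0073]
0 [(14.1, 17.0), (20.5, 7.3), (27.4, 22.9), (33.6, 13.0)]
15 [(17.6, 19.5), (23.9, 9.8), (30.9, 22.8), (37.1, 12.8)]
30 [(21.4, 21.4), (27.7, 11.6), (33.9, 21.8), (40.0, 11
[... 984 characters left out ...]
7 ...............###########........................
18 ..................########........................
19 .....................####.........................
20 ..................................................
21 ..................................................
22 #.................................................
23 ####..............................................
24 #..###............................................
25 #.....##..........................................
26 ........##........................................
27 ..........###.....................................
28 .............##...................................
29 #..............##.................................
```

Upright as before. I release, check, and pick it high.

```bash
python3 -m creep '{"moves":[[0,0,0,0],[0,0,0,0],[0,0,0,0],[0,0,0,0],[0,0,0,0]]}' 0.07
python3 -m creep '{"moves":[[0,0,-0.01,0],[0,0,-0.03,0],[0,0,-0.035,0],[0,0,-0.035,0],[0,0,-0.02,0],[0,0,0,0],[0,0,0,0]]}'
python3 - <<'E'
from h import *
c=cam("wrist"); asc(c["img"],151,220,225,333,3)
E
```

```text
time: 58.08
position: [0.7251, -0.0092, 0.1137]
tool_rot: [0.674, 0.739, 0.0, 0.0]
ft_force: [0.8, -0.3, -0.3]
grip_width: 0.0669
grip_force: 0.0
time: 58.67
position: [0.726, -0.0094, 0.2464]
tool_rot: [0.674, 0.739, 0.001, 0.002]
ft_force: [0.5, -0.0, -1.4]
grip_width: 0.0696
grip_force: 0.0
151 ..                                  
154 ..                                  
157 ..          ............            
160 ..         .************:           
163 ..         -************+           
166 ..        .+*************:          
169 ..        :++++++++++++++-          
172 ..        :*+:........:-*-          
175 ..        :*+..........-*-          
178 ..        .++..........-*-          
181 ..        .++..........-*-          
184 ..        .++..........-*-          
187 ..        .++..........-*-          
190 ..        .++..........-*:          
193 ...       .+*+-++++---++*:          
196 ...       .+*************:          
199 ...       .+*************:          
202 ...       .+*************:          
205 ...       .+*************:          
208 ...        ++++++++++++++.          
211 ...                                 
214 ...                                 
217 ...
```

```bash
python3 -m creep '{"moves":[[0.0115,0,0.01,0],[0,0,0.03,0],[0,0,0.03,0],[0,0,0.028,0],[0,0,0.015,0],[0,0,0.008,0],[0,0,0.005,0],[0,0,0,0],[0,0,0,0]]}' 0.07
python3 -m creep '{"moves":[[0,0,0,0],[0,0,0,0],[0,0,0,0],[0,0,0,0],[0,0,0,0],[0,0,0,0],[0,0,0,0]]}' 0.03 25
python3 -m creep '{"moves":[[0,0,-0.01,0],[0,0,-0.02,0],[0,0,-0.02,0],[0,0,-0.01,0],[0,0,0,0],[0,0,0,0]]}'
python3 -c "
from h import *
plan(*unit(-.066,.088),.0421,5.3,180)"
```

```text
time: 59.47
position: [0.7243, 0.0024, 0.1178]
tool_rot: [0.674, 0.739, 0.0, 0.0]
ft_force: [-0.3, -0.2, -0.6]
grip_width: 0.0704
grip_force: 0.0
time: 60.05
position: [0.7241, 0.0021, 0.1181]
tool_rot: [0.674, 0.739, 0.0, 0.0]
ft_force: [-0.8, -0.9, 2.8]
grip_width: 0.0429
grip_force: 25.0
time: 60.55
position: [0.7241, 0.0022, 0.178]
tool_rot: [0.674, 0.739, 0.0, 0.0]
ft_force: [0.2, -0.0, -1.2]
grip_width: 0.0431
grip_force: 25.0
t 60.55 pos [0.7241 0.0022 0.178 ] fingeryaw 5.2 toolx [-0.091  0.996 -0.   ] q6 -0.24 w 0.0431
tool delta first [-0.0014 -0.1232  0.1358]
turn -0.001
delta after turn [-0.0012 -0.1232  0.1358]
```

```bash
python3 -m creep '{"moves":[[-0.001,-0.0125,0,0],[0,-0.0218,0,0],[0,-0.0218,0,0],[0,-0.0218,0,0],[0,-0.0218,0,0],[0,-0.015,0,0],[0,-0.0085,0,0],[0,0,0,0],[0,0,0.02,0],[0,0,0.03,0],[0,0,0.03,0],[0,0,0.025,0],[0,0,0.015,0],[0,0,0.007,0],[0,0,0.003,0],[0,0,0,0],[0,0,0,0]]}'
python3 -m creep '{"moves":[[0,0,0.003,0],[0,0,0.003,0],[0,0,0.002,0],[0,0,0,0],[0,0,0,0]]}'
python3 -m creep '{"moves":[[0,0,0,0],[0,0,0,0],[0,0,0,0],[0,0,0,0]]}' 0.065
python3 -m creep '{"moves":[[0,0,-0.01,0],[0,0,-0.025,0],[0,0,-0.035,0],[0,0,-0.035,0],[0,0,-0.02,0],[0,0,0,0],[0,-0.025,0,0],[0,-0.035,0,0],[0,-0.035,0,0],[0,-0.035,0,0],[0,-0.02,0,0],[0,0,0,0],[0,0,0,0]]}'
python3 - <<'E'
from h import *
c=cam("scene"); save("s11.png",cv2.resize(c["img"][190:350,250:450],(750,600),interpolation=cv2.INTER_CUBIC))
plan(*unit(-.2,-.02),.045,95.3,180)
E
```

```text
time: 61.97
position: [0.6026, -0.0102, 0.0483]
tool_rot: [0.674, 0.739, 0.001, 0.001]
ft_force: [-0.4, 0.2, -1.1]
grip_width: 0.0431
grip_force: 25.0
time: 62.38
position: [0.6034, -0.0101, 0.0419]
tool_rot: [0.674, 0.738, 0.001, 0.002]
ft_force: [-0.7, -0.3, 7.4]
grip_width: 0.0433
grip_force: 25.0
time: 62.72
position: [0.6013, -0.0101, 0.0396]
tool_rot: [0.674, 0.739, -0.0, 0.0]
ft_force: [-0.0, 0.1, -0.3]
grip_width: 0.0609
grip_force: 0.0
time: 63.8
position: [0.451, -0.0236, 0.1645]
tool_rot: [0.675, 0.738, -0.0, -0.0]
ft_force: [0.2, -0.5, 0.2]
grip_width: 0.0653
grip_force: 0.0
t 63.85 pos [ 0.4528 -0.024   0.1647] fingeryaw 5.2 toolx [-0.09   0.996 -0.   ] q6 -0.39 w 0.0648
tool delta first [-0.1082  0.0155  0.1198]
turn 1.569
delta after turn [0.0153 0.1083 0.1198]
```

View pics/s11.png

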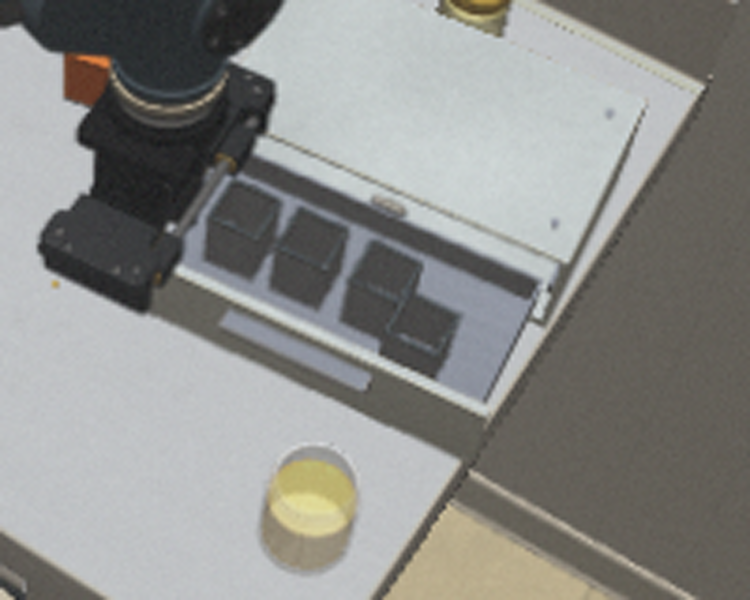

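All four cups stand mouth-up in the drawer. cup_d was knocked a few centimetres aside to crop (420,335), but it is still upright and inside. Now I shut the fingers and place them before the lip pull.

```bash
python3 -m creep '{"moves":[[-0.02,0,0,0],[-0.03,0,0,0],[-0.018,0.008,0,0],[0,0,0.02,0],[0,0,0.03,0],[0,0,0.03,0],[0,0,0.02,0],[0,0,0.01,0],[0,0,0.005,0],[0,0,0,0],[0,0,0,0],[0,0,0,0]]}' 0.0 10
python3 -c "
from h import *
plan(*unit(-.041,.02),.05,5.3,180)"
```

```text
time: 64.85
position: [0.4674, -0.091, 0.0502]
tool_rot: [0.674, 0.739, 0.0, 0.001]
ft_force: [0.3, 0.4, -0.3]
grip_width: 0.0012
grip_force: 0.0
t 64.85 pos [ 0.4674 -0.091   0.0502] fingeryaw 5.2 toolx [-0.091  0.996 -0.001] q6 -0.52 w 0.0012
tool delta first [0.     0.1662 0.0005]
turn -0.001
delta after turn [-0.0002  0.1662  0.0005]
```

```bash
P='x'; python3 -m creep '{"moves":[[0,0.002,0,0],[0,0.003,0,0],[0,0.003,0,0],[0,0.003,0,0],[0,0.002,0,0],[0,0.002,0,0],[0,0.002,0,0],[0,0.002,0,0],[0,0.002,0,0],[0,0.0025,0,0],[0,0.003,0,0],[0,0.003,0,0],[0,0.003,0,0],[0,0.003,0,0],[0,0.003,0,0],[0,0.003,0,0],[0,0.003,0,0],[0,0.003,0,0],[0,0.003,0,0],[0,0.003,0,0]]}'
python3 -m creep '{"moves":[[0,0.003,0,0],[0,0.003,0,0],[0,0.003,0,0],[0,0.003,0,0],[0,0.003,0,0],[0,0.003,0,0],[0,0.003,0,0],[0,0.003,0,0],[0,0.003,0,0],[0,0.003,0,0],[0,0.003,0,0],[0,0.003,0,0],[0,0.003,0,0],[0,0.003,0,0],[0,0.003,0,0],[0,0.003,0,0],[0,0.003,0,0],[0,0.003,0,0],[0,0.003,0,0],[0,0.003,0,0]]}'
python3 - <<'E'
from h import *
plan(*unit(-.041,.02),.05,5.3,180)
c=cam("top"); asc(c["img"],160,260,310,440,2)
E
```

```text
time: 66.52
position: [0.5188, -0.0857, 0.0494]
tool_rot: [0.674, 0.739, -0.001, -0.001]
ft_force: [-1.7, -0.5, 0.7]
grip_width: 0.0004
grip_force: 0.9
time: 68.18
position: [0.5794, -0.0803, 0.0495]
tool_rot: [0.674, 0.739, -0.0, -0.0]
ft_force: [-2.3, 1.7, -0.9]
grip_width: 0.0007
grip_force: 0.9
t 68.18 pos [ 0.5794 -0.0803  0.0495] fingeryaw 5.2 toolx [-0.091  0.996  0.   ] q6 -0.42 w 0.0007
tool delta first [-0.0005  0.0536 -0.0005]
turn -0.001
delta after turn [-0.0005  0.0536 -0.0005]
160 .-+:..................................................:...::::::.
162 .-+:.......................................................::::::
164 .-+:.......................................................::::::
166 .:+-......................................................:::::::
168 .:+-............................::::---:...................::::::
170 .:+-...::................:----++++*****-............::::--:::::::
172 .:+-....................-+********%%%**-......:::::-++++--:::::::
174 .:++:..................:+********%%%***+------------*++-:::::::::
176 ..-+:..................:*%******%%%%***
[... 2196 characters left out ...]

240 ...........................+%%%*+++*%%%%%%%%%%%%%%%%%%%%%%%%%*++*
242 ...........................+%%%*++*%%%%%%%%%%%%%%%%%%%%%%%%%*+++*
244 ..........................:+%%****%%%%%%%%%%%%%%%%%%%%%%%%%%*+++*
246 ..........................:+%%****%%%%%%%%%%%%%%%%%%%%%%%%%%*+++*
248 .........::::.............:+%****%%%%%%%%%%%%%%%%%%%%%%%%%%%*+++*
250 .......:-+**+-::...........-*****%%%%%%%%%%%%%%%%%%%%%%%%%%%*+++%
252 ......-+*%%%%**+-::........::-+%%%%%%%%%%%%%%%%%%%%%%%%%%%%%**++%
254 .....:*%%%%***%%**+-::........-%%%%%%%%%%%%%%%%%%%%%%%%%%%%%%**-*
256 ....:+%%%%*******%%**+--::....:*%%%%##%%%%%%%%%%%%%%%%%%%%%%%%*-+
258 ....-*%%************%%***+-::.:-%%%%##%%%%%%%%%%%%%%%%%%%%%%%%%**
```

The drawer moves at about 2 N. I carry on slowly to home.

```bash
python3 -m creep '{"moves":[[0,0.003,0,0],[0,0.003,0,0],[0,0.003,0,0],[0,0.003,0,0],[0,0.003,0,0],[0,0.003,0,0],[0,0.003,0,0],[0,0.003,0,0],[0,0.002,0,0],[0,0.002,0,0],[0,0.002,0,0],[0,0.002,0,0],[0,0.002,0,0]]}'
python3 -m creep '{"moves":[[0,0.002,0,0],[0,0.002,0,0],[0,0.002,0,0],[0,0.002,0,0],[0,0.002,0,0],[0,0.002,0,0],[0,0.002,0,0],[0,0.002,0,0]]}'
python3 -c "
from h import *
plan(*unit(-.041,.02),.05,5.3,180)"
```

```text
time: 69.32
position: [0.6132, -0.0773, 0.0496]
tool_rot: [0.674, 0.739, -0.0, 0.0]
ft_force: [-1.9, -0.7, 0.6]
grip_width: 0.0008
grip_force: 0.8
time: 69.98
position: [0.6291, -0.0757, 0.0495]
tool_rot: [0.674, 0.739, 0.0, -0.0]
ft_force: [-1.2, -0.3, 0.8]
grip_width: 0.0004
grip_force: 0.8
t 69.98 pos [ 0.6291 -0.0757  0.0495] fingeryaw 5.2 toolx [-0.091  0.996  0.   ] q6 -0.39 w 0.0004
tool delta first [-0.0005  0.0037 -0.0005]
turn -0.001
delta after turn [-0.0005  0.0037 -0.0005]
```

```bash
python3 -m creep '{"moves":[[0,0.002,0,0],[0,0.002,0,0],[0,0.002,0,0],[0,0.002,0,0],[0,0.002,0,0]]}'
python3 -m creep '{"moves":[[0,0.002,0,0],[0,0.002,0,0],[0,0.002,0,0],[0,0.002,0,0]]}'
python3 -m creep '{"moves":[[0,0.002,0,0],[0,0.002,0,0],[0,0.002,0,0]]}'
```

```text
time: 70.4
position: [0.6384, -0.0747, 0.0495]
tool_rot: [0.674, 0.739, -0.0, -0.001]
ft_force: [-5.4, -0.6, 2.7]
grip_width: 0.0002
grip_force: 2.6
time: 70.73
position: [0.6423, -0.0743, 0.0494]
tool_rot: [0.674, 0.739, -0.003, -0.004]
ft_force: [-10.5, -1.3, 7.9]
grip_width: 0.0006
grip_force: 5.0
time: 70.98
position: [0.6523, -0.0735, 0.0495]
tool_rot: [0.674, 0.738, -0.0, -0.001]
ft_force: [-1.0, 1.1, 0.0]
grip_width: 0.0004
grip_force: 0.5
```

```bash
python3 -m creep '{"moves":[[0,0.002,0,0],[0,0.002,0,0],[0,0,0,0],[0,0,0,0],[0,0,0,0]]}'
python3 -m creep '{"moves":[[0,0.001,0,0],[0,0.001,0,0],[0,0.001,0,0],[0,0,0,0]]}'
```

```text
time: 71.4
position: [0.6533, -0.0733, 0.0493]
tool_rot: [0.674, 0.739, -0.003, -0.003]
ft_force: [-10.0, -1.2, 4.9]
grip_width: 0.0004
grip_force: 4.5
time: 71.73
position: [0.6532, -0.0733, 0.0493]
tool_rot: [0.674, 0.739, -0.005, -0.005]
ft_force: [-13.6, -1.7, 10.1]
grip_width: 0.0011
grip_force: 7.3
```

The drawer is at its hard stop: force rises with no motion. I back off clear and check.

```bash
python3 -m creep '{"moves":[[0,-0.01,0,0],[0,-0.03,0,0],[0,-0.035,0,0],[0,-0.035,0,0],[0,-0.02,0,0],[0,0,-0.03,0],[0,0,-0.035,0],[0,0,-0.035,0],[0.02,0,-0.02,0],[0.035,0,0,0],[0.035,0,0,0],[0.035,0,0,0],[0.035,0,0,0],[0.035,0,0,0],[0.035,0,0,0],[0.02,0,0,0],[0,0,0,0],[0,0,0,0]]}'
python3 - <<'E'
from h import *
c=cam("top"); asc(c["img"],150,210,305,440,2)
for v in range(176,196,2): print(v,(onz(c,372,v,.082)[:2]-U0)@ux)
c=cam("scene"); 
for n,p in [("jar",(.425,-.173,.088))]: print(n,proj(c,p),c["img"][tuple(proj(c,p).astype(int)[::-1])])
E
```

```text
time: 73.23
position: [0.5089, 0.1653, 0.1699]
tool_rot: [0.673, 0.74, 0.001, 0.001]
ft_force: [0.1, -0.3, -0.9]
grip_width: 0.0008
grip_force: 0.0
150 :::++::::::::::::::::::::::::::::::::..................::::::::::::
152 :::++:::::::::::::::::::::::::.:::.....................::::::::::::
154 :::-+:::::::::::::::::::::::..::::...................::::::::::::::
156 :::-+-:::::::::::::::::::::..::::....................:.::::::::::::
158 :::-+-::::::::::::::::::::...:......................:::::::::::::::
160 :::-+-:::::::::::::::::::::.:.......................:::::::::::::::
162 :::-+-:::::::::::::::::::::.......................:::::::::::::::::
164 ::::+-:::::::::::::::::::::.......................:::::::::::::::::
166 ::::++:::::::::::::::::::::......................::::::::::::::::::
168 ::::++::::::::::::::::::::.......................::::::::::::::::::
170 ::::++::::::::::::::::::::......................:::::::::::-:::::::
172 ::::-+-::::::::::::::::::...............:::::::::::::::::::::::::::
174 ::::-+-::::::::::::::::::::::..::::::::::::::::::::::::::---:::::::
176 ::::-*-:::::
[... 811 characters left out ...]
::::::::::::::::::::::::::::::::::::
200 :::::::::::::::::::::::::::::::::::::::::::::::::::::::::::::::::::
202 :::::::::::::::::::::::::::::::::::::::::::::::::::::::::::::::::::
204 ---::::::::::::::::::::::::::::::::::::::::::::::::::::::::::::::::
206 ***-:::::::::::::::::::::::::::::::::::::::::::::::::::::::::::::::
208 ****-:::::::::::::::::::::::::::::::::::::::::::::::::::::::::::-::
176 0.00013241324219356713
178 -0.0054349238833467355
180 -0.010997304224330321
182 -0.016554724500629964
184 -0.022107181454189228
186 -0.027654671849112945
188 -0.03319719247175624
190 -0.03873474013081369
192 -0.04426731165740754
194 -0.04979490390517462
jar [331.83004507 315.22297116] [165 155  98]
```

The drawer is flush: only the lip shows in front of the lid edge, and the catch peak was felt and passed. The jar is in place and the arm is clear, so I hand in.

```bash
python3 -c "
from rig import robot
print(robot.hand_in())"
```

```text
the job is handed in; nothing more can be done
None
```

I stood all four cups mouth-up in the drawer (three had to be turned over), pushed it home past its catch and handed the job in at 73 s; I couldn't see the cups once it was shut, but all four were standing just before I closed it.

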